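Size an unmarked pin in a row of setting rings

ROBOT

A 6-joint arm with a two-finger parallel gripper is mounted at the origin on the work surface. World frame = base frame: x ahead of the robot, y to its left, z up, the work surface at z = 0. Lengths are in mm, angles in rad, forces in N, time in s.
With the tool pointing down it reaches from about 350 to 775 mm from the base axis. Payload 7.3 kg.
Tool frame: the origin (TCP) lies at the very end of the fingers, on their centre line; the grasp point (between the pads) lies 19 mm behind it (pinch_z is the distance from the TCP to the grasp point, in mm); z points along the fingers, y is the direction in which the jaws open and shut (so a half turn about z gives the same grasp; the last joint's range is limited). The gripper opens to 92 mm and grips with 3 to 60 N. Pads are 19 mm wide; open, the fingers measure 130 mm over their backs; the gripper's body (75 mm by 190 mm) begins 47 mm behind the grasp point.
Start: joints at [1.017, 0.342, 1.524, -0, 1.275, -0.146], TCP at [208.198, 481.974, 226.741] pointing down, gripper open.
Joint ranges: [-2.53, 2.53], [-0.77, 2.02], [0.04, 2.7], [-1, 4.14], [0.28, 2.66], [-3.11, 3.11]. Speed limits (rad/s): [2.57, 2.57, 3.14, 3.14, 3.14, 3.14].

INTERFACE

Orientations are given as [roll, pitch, yaw] about the fixed x, y, z axes, in that order (R = Rz(yaw) Ry(pitch) Rx(roll)).
In Python, from plant import * gives the robot as it stands.
- The arm moves only by the tool step_arm, never from a script. Its argument "moves" is one flat list of numbers, 7 for each row, row after row: the shift along the tool's x, y, z scaled (see below), then the turn, a rotation vector about the tool's x, y, z scaled (see below), then the closure, from -1 (fully open) to 1 (shut). A call has 1 to 8 rows; each row shifts and turns the pose as measured when the row begins, along the tool's axes as they then stand; what a row does not reach is not made up. The controller multiplies each number of a shift by 2 cm and each number of a turn by 4 degrees. A row lasts 1/12 s, in which the tool goes at most 41.7 mm and 7.16 degrees, less where a joint would pass 70% of its speed; a pose out of reach is approached as far as the arm can. A call with a number of a shift or a turn outside -1 to 1 is refused whole. A call with a gripper value outside its range is refused whole. The fingers move at their own pace and stop on an object; the grip force is fixed at half the most. Time passes only in rows, so rows that do not move let the fingers close. It gives the time, the measured TCP pose, the force and the opening at its end, in the units of the state.
- get_obs(): the state, without advancing time (a new reading comes with each control period).
- capture(name): name is "side" or "top" or "wrist"; returns the picture (420x560x3 uint8, red, green, blue); there is no depth.
- get_calibration(name): a dict with "mtx" (3x3 intrinsics, pixels), "eye" and "orientation" of the camera in the world; the wrist camera has in their place "mount" (4x4, takes a point from camera to tool coordinates, whose origin is the TCP and whose axes are the flange's). Camera axes: x right, y down, z forward; pixel columns grow to the right and rows downward; lengths in mm; the calibration is good to about 2 mm. A picture is of the moment at which its call begins: read the wrist's pose just before it. get_calibration takes no time and is no camera call.
- close_job(): hands the job in, once; it reports no verdict.
The state is a dict: "time": time; "joint_positions": joint angles; "dq": joint speeds; "tau": joint torques, N m; "tool_pos": TCP position; "tcp_rot": TCP orientation; "contact_force": force on the tool from outside, world axes, zero at the start; "moment": the same for the moment, N m; "grip_width": finger opening in mm.
Only numpy, scipy, OpenCV 4.12 (cv2) and the standard library are available. Lean on these libraries where they do the work, as an engineer would, in place of code of your own. Each camera call takes 0.05 s, during which the arm holds its last target.

TASK

The pin in the berth with the orange block has lost its size tag: lift it out of the rack and feed it nose first through the row of rings, widest first, until a ring stops it. Push gently on until that ring has slipped back about 3 mm in its saddle, without running it to its end, pushing hard (20 N) or shifting the rings that let the pin through; then let go and leave the pin there against its ring. Leave the other pins and everything else where they are.

Things in the scene. Friction and masses are not known exactly. Their poses are not given: they have to be found in the camera images.
- pin_a: one of three loose steel test pins, alike but for the shank: 28.4, 24.4 or 20.4 mm thick; which is which is not told, the rings will show it. Origin on the axis where the lead cone meets the full shank, x towards the nose. Ahead of it a 45 degree cone down to a 12 mm thick nose ending at x = +22 mm; behind it 88 mm of plain shank, then the handle. Lies level, axis 62 mm above the bench, nose away from the robot
- pin_b: another of the three pins, frame as pin_a. All have the same blackened handle with two thin brass lines: 32 mm thick, from x = -88 to -152 mm; grip it about x = -122 mm, where nothing is beside or below it for 48 mm. Mass 0.2 to 0.45 kg, centre of mass 70 to 90 mm behind the origin
- pin_c: the third of the three pins, frame and sizes as pin_a and pin_b, except for the shank's thickness
- flag_orange: orange block, 24 x 50 x 14 mm, fixed on the rack just ahead of the nose of the pin to be gauged; origin at the middle of its underside, on the line of that berth 41 mm ahead of the pin's origin. The other two berths have grey blocks
- rack: fixed blue-grey plate, 217 x 220 x 12 mm, with three parallel berths 84 mm apart (its y = -84, 0, 84 mm). Each has two open iron vees, one under the last 12 mm of the handle and one under the nose; a pin lifts straight up. Origin under the plate, x along the pins towards the noses
- gauge: fixed row of four upright steel rings, shrinking, on a blue-grey base 70 mm wide, 12 mm thick, 205 mm long. Origin on the bench below the mouth of ring 1; x = direction of feed, away from the robot. The rings share one axis along x, 62 mm above the bench; each is 46 mm outside, 12 mm thick, 24 mm from mouth to mouth at the start, its bore plain with sharp edges
- ring1_mouth (a point): centre of the mouth (robot side face) of the first and widest ring, bore 30 mm, fixed; axes as the gauge's. Before it (gauge x = -100 to -15 mm) runs a steel rest rail 14 mm wide, its top 45.5 mm above the bench, 0.5 mm under a centred handle: it carries the handle when the pin is let go and clears all shanks
- ring2_mouth (a point): centre of the mouth of the second ring, bore 26 mm; moves with the ring; it stops the 28.4 mm pin. A pin is stopped when its cone meets the ring's edge, its origin then about 1.2 mm before the mouth, for all three sizes
- ring3_mouth (a point): centre of the mouth of the third ring, bore 22 mm; moves with the ring; it stops the 24.4 mm pin. A pin has 1.6 mm play in the last ring it passes
- ring4_mouth (a point): centre of the mouth of the fourth and narrowest ring, bore 18 mm; moves with the ring; it stops the 20.4 mm pin
- ring2 (a joint): how far the second ring has slipped back in its saddle, m: 0 at the start, grows in the feed direction, hard end at 0.007. It needs about 6 N along the row and stays where it is left: the ring that stopped a pin shows by having slipped
- ring3 (a joint): the same for the third ring
- ring4 (a joint): the same for the fourth ring
- jaw: loose stepped chuck jaw, 70 x 30 x 48 mm, dark iron, a bystander between rack and ring row towards the far side; origin at the middle of its underside
- spare_ring: loose steel ring, 56 mm outside, 14 mm high, lying flat beside the ring row, a bystander; origin at the middle of its underside
Things that resemble listed ones, but are neither listed nor needed, are in the scene too. Leave any blue, brown or turquoise look-alike of the pin_b alone.

How it is judged (in metres and radians):
At the end, for the whole second after the job is handed in: The pin from the orange berth rests, let go, in the ring that stopped it: origin 3.5 mm before to 1.5 mm past its mouth, within 3 mm of its axis, 0.1 rad of the row. That ring has slipped 1.5 to 5.5 mm, the others less than 1 mm. The other pins have moved less than 8 mm (((((value of joint ring2 between 0.0015 and 0.0055 m and x of pin_a in the frame of ring2_mouth between -0.0035 and 0.0015 m and y of pin_a in the frame of ring2_mouth between -0.003 and 0.003 m and z of pin_a in the frame of ring2_mouth between -0.003 and 0.003 m and value of joint each of ring3, ring4 below 0.001 m) or (value of joint ring3 between 0.0015 and 0.0055 m and x of pin_a in the frame of ring3_mouth between -0.0035 and 0.0015 m and y of pin_a in the frame of ring3_mouth between -0.003 and 0.003 m and z of pin_a in the frame of ring3_mouth between -0.003 and 0.003 m and value of joint each of ring2, ring4 below 0.001 m) or (value of joint ring4 between 0.0015 and 0.0055 m and x of pin_a in the frame of ring4_mouth between -0.0035 and 0.0015 m and y of pin_a in the frame of ring4_mouth between -0.003 and 0.003 m and z of pin_a in the frame of ring4_mouth between -0.003 and 0.003 m and value of joint each of ring2, ring3 below 0.001 m)) and angle between the x axis of pin_a and the x axis of gauge, either way round below 0.1 rad and linear speed of pin_a below 0.02 m/s and contact force between pin_a and the fingers below 0.1 N and distance of each of pin_b, pin_c from where it was at the start of the episode below 0.008 m and horizontal distance between each of pin_b, pin_c and flag_orange above 0.065 m) or (((value of joint ring2 between 0.0015 and 0.0055 m and x of pin_b in the frame of ring2_mouth between -0.0035 and 0.0015 m and y of pin_b in the frame of ring2_mouth between -0.003 and 0.003 m and z of pin_b in the frame of ring2_mouth between -0.003 and 0.003 m and value of joint each of ring3, ring4 below 0.001 m) or (value of joint ring3 between 0.0015 and 0.0055 m and x of pin_b in the frame of ring3_mouth between -0.0035 and 0.0015 m and y of pin_b in the frame of ring3_mouth between -0.003 and 0.003 m and z of pin_b in the frame of ring3_mouth between -0.003 and 0.003 m and value of joint each of ring2, ring4 below 0.001 m) or (value of joint ring4 between 0.0015 and 0.0055 m and x of pin_b in the frame of ring4_mouth between -0.0035 and 0.0015 m and y of pin_b in the frame of ring4_mouth between -0.003 and 0.003 m and z of pin_b in the frame of ring4_mouth between -0.003 and 0.003 m and value of joint each of ring2, ring3 below 0.001 m)) and angle between the x axis of pin_b and the x axis of gauge, either way round below 0.1 rad and linear speed of pin_b below 0.02 m/s and contact force between pin_b and the fingers below 0.1 N and distance of each of pin_a, pin_c from where it was at the start of the episode below 0.008 m and horizontal distance between each of pin_a, pin_c and flag_orange above 0.065 m) or (((value of joint ring2 between 0.0015 and 0.0055 m and x of pin_c in the frame of ring2_mouth between -0.0035 and 0.0015 m and y of pin_c in the frame of ring2_mouth between -0.003 and 0.003 m and z of pin_c in the frame of ring2_mouth between -0.003 and 0.003 m and value of joint each of ring3, ring4 below 0.001 m) or (value of joint ring3 between 0.0015 and 0.0055 m and x of pin_c in the frame of ring3_mouth between -0.0035 and 0.0015 m and y of pin_c in the frame of ring3_mouth between -0.003 and 0.003 m and z of pin_c in the frame of ring3_mouth between -0.003 and 0.003 m and value of joint each of ring2, ring4 below 0.001 m) or (value of joint ring4 between 0.0015 and 0.0055 m and x of pin_c in the frame of ring4_mouth between -0.0035 and 0.0015 m and y of pin_c in the frame of ring4_mouth between -0.003 and 0.003 m and z of pin_c in the frame of ring4_mouth between -0.003 and 0.003 m and value of joint each of ring2, ring3 below 0.001 m)) and angle between the x axis of pin_c and the x axis of gauge, either way round below 0.1 rad and linear speed of pin_c below 0.02 m/s and contact force between pin_c and the fingers below 0.1 N and distance of each of pin_a, pin_b from where it was at the start of the episode below 0.008 m and horizontal distance between each of pin_a, pin_b and flag_orange above 0.065 m))); the robot touches nothing.
It fails at once if a pin is pressed against the ring row with more than 20 N (contact force between any of pin_a, pin_b, pin_c and gauge above 20 N).
It fails at once if the chuck jaw or the spare ring is shifted by more than 20 mm (distance of any of jaw, spare_ring from where it was at the start of the episode above 0.02 m).
It also fails if it takes over 64 s, if anything falls off the work surface, if the arm or the gripper's body presses on something with over 40 N, if the wrist force passes 120 N, or if a joint passes its speed limit or range.

## Working session

There is one attempt and no reset: what is moved stays moved. The work goes in short steps, Python scripts to look and compute and a tool call to move; the robot and the scene stay as the last step left them, time stands still between calls to the robot, and variables do not carry over. Pictures are saved under pics/ and viewed, and the job is handed in when it is done.

Besides the shell and the picture viewer there is one more tool, called by a JSON object that holds its "api" and its "payload", one argument or row to a line. step_arm: Moves the arm, as the interface text tells. Shifts and turns lie within -1 to 1; 1 stands for 2 cm of shift or 4 degrees of turn. Its arguments: {"type":"object","properties":{"moves":{"type":"array"}},"required":["moves"]}

```bash
mkdir -p pics; ls; python3 - <<'E'
from plant import *
import cv2
o=get_obs();print(o)
for n in("side","top","wrist"):
    print(n,get_calibration(n))
    cv2.imwrite(f"pics/{n}0.png",cv2.cvtColor(capture(n),cv2.COLOR_RGB2BGR))
E
```

```text
pics
{'time': 0.0, 'joint_positions': array([ 1.01703589e+00,  3.42686593e-01,  1.52501288e+00,  7.34792332e-06,
        1.27537587e+00, -1.46024974e-01]), 'dq': array([-6.06566414e-06,  8.06609541e-04,  7.31292983e-04,  9.73448254e-04,
        1.07309718e-03,  1.97893588e-03]), 'tau': array([-6.71018061e-04, -4.31241095e+01, -2.44222122e+01,  7.16894190e-02,
        5.60329249e-02, -1.20564837e-04]), 'tool_pos': array([207.95685187, 481.62324589, 226.06514792]), 'tcp_rot': array([-3.14012676e+00, -2.22693521e-04,  2.73385489e+00]), 'contact_force': array([-0.18723369,  0.17215003, -0.05065239]), 'moment': array([0.01181716, 0.02308517, 0.02363984]), 'grip_width': 92.04297124881934}
side {'mtx': array([[408.97734791,   0.        , 280.4284053 ],
       [  0.        , 408.97734791, 211.99589392],
       [  0.        ,   0.        ,   1.        ]]), 'eye': array([328.79352623, 709.74740685, 839.16801925]), 'orientation': array([-2.37035615, -0.0091706 , -2.89751767])}
top {'mtx': array([[477.25223938,   0.        , 274.09134552],
       [  0.        , 477.25223938, 207.76238994],
       [  0.        ,   0.        ,   1.        ]]), 'eye': array([ 385.46256669,  -38.27345315, 1587.07534597]), 'orientation': array([-3.07061839, -0.01191204, -1.55270408])}
wrist {'mtx': array([[322.29453136,   0.        , 281.45761433],
       [  0.        , 322.29453136, 208.29944236],
       [  0.        ,   0.        ,   1.        ]]), 'mount': array([[ 7.69322868e-04, -9.61687470e-01, -2.74147074e-01,
         7.34319483e+01],
       [ 9.99999653e-01,  6.51816455e-04,  5.19716960e-04,
        -1.31336161e-01],
       [-3.21111715e-04, -2.74147378e-01,  9.61687637e-01,
        -1.58551603e+02],
       [ 0.00000000e+00,  0.00000000e+00,  0.00000000e+00,
         1.00000000e+00]])}
```

View pics/side0.png

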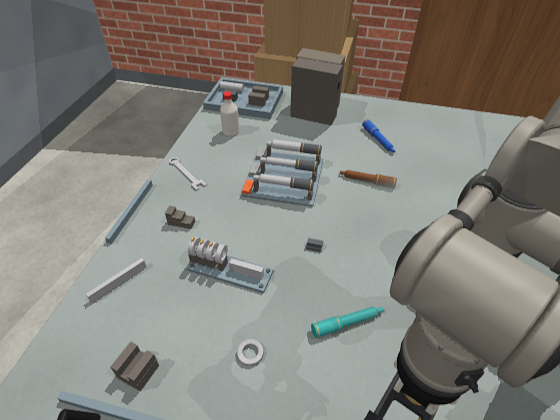

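View pics/top0.png

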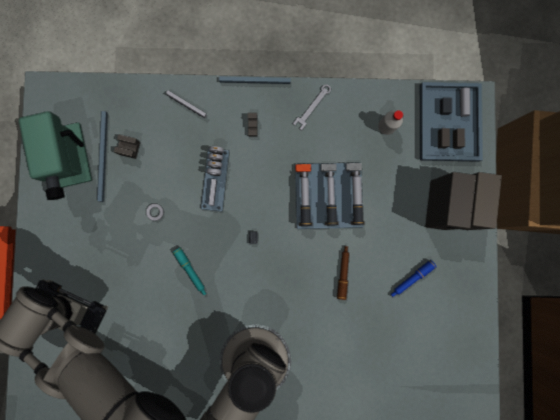

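View pics/wrist0.png

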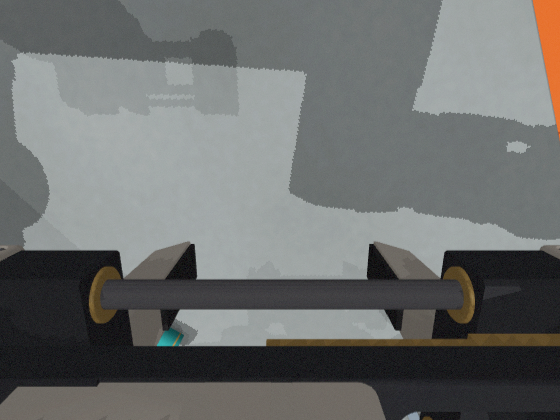

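The orange block is at the left berth in the top view (304,168) and the ring row is at about (213,180), rings at the far end. I'll zoom in and measure.

```bash
cat > h.py <<'E'
from plant import *
import numpy as np, cv2
from scipy.spatial.transform import Rotation as R
def cam(n,obs=None):
    c=get_calibration(n)
    if 'mount' in c:
        M=c['mount'];Rt=R.from_euler('xyz',obs['tcp_rot']).as_matrix()
        return c['mtx'],Rt@M[:3,:3],Rt@M[:3,3]+obs['tool_pos']
    return c['mtx'],R.from_euler('xyz',c['orientation']).as_matrix(),c['eye']
def ray(px,z,n,obs=None):
    K,Rc,e=cam(n,obs);d=Rc@np.linalg.inv(K)@np.array([px[0],px[1],1.]);return e+d*(z-e[2])/d[2]
def proj(P,n,obs=None):
    K,Rc,e=cam(n,obs);q=K@(Rc.T@(np.asarray(P,float)-e));return q[:2]/q[2]
def snap(n,f):
    o=get_obs();im=cv2.cvtColor(capture(n),cv2.COLOR_RGB2BGR);cv2.imwrite('pics/'+f,im);return o,im
E
python3 - <<'E'
import cv2
a=cv2.imread('pics/top0.png');
cv2.imwrite('pics/t1.png',cv2.resize(a[150:240,285:375],None,fx=6.5,fy=6.5,interpolation=cv2.INTER_CUBIC))
cv2.imwrite('pics/t2.png',cv2.resize(a[135:220,170:260],None,fx=6.5,fy=6.5,interpolation=cv2.INTER_CUBIC))
a=cv2.imread('pics/side0.png');
cv2.imwrite('pics/s1.png',cv2.resize(a[225:300,175:285],None,fx=7,fy=7,interpolation=cv2.INTER_CUBIC))
E
```

```text
(no output)
```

View pics/t1.png

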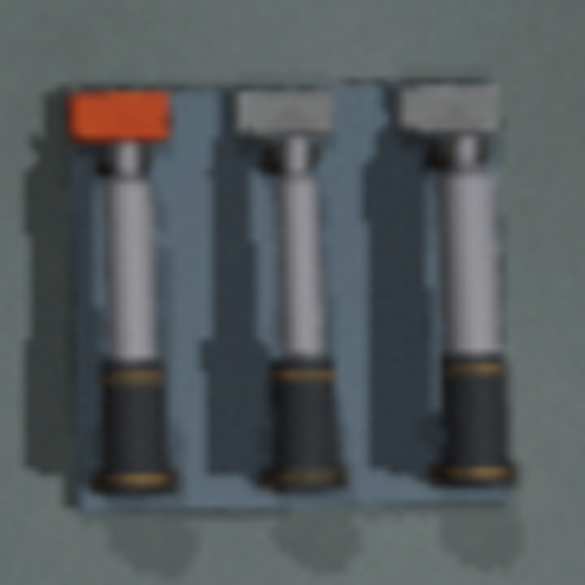

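View pics/t2.png

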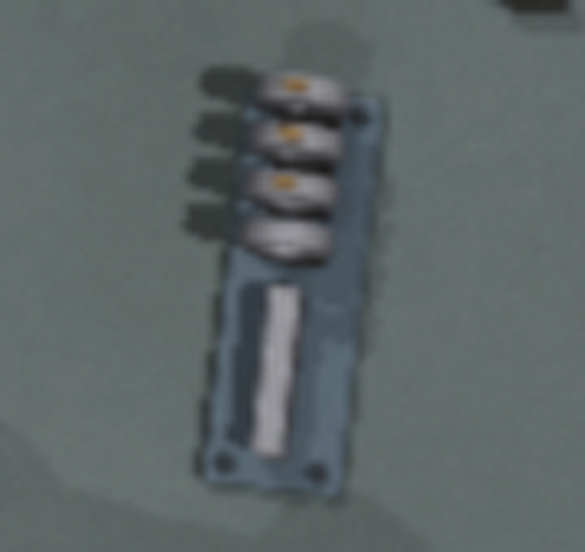

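View pics/s1.png

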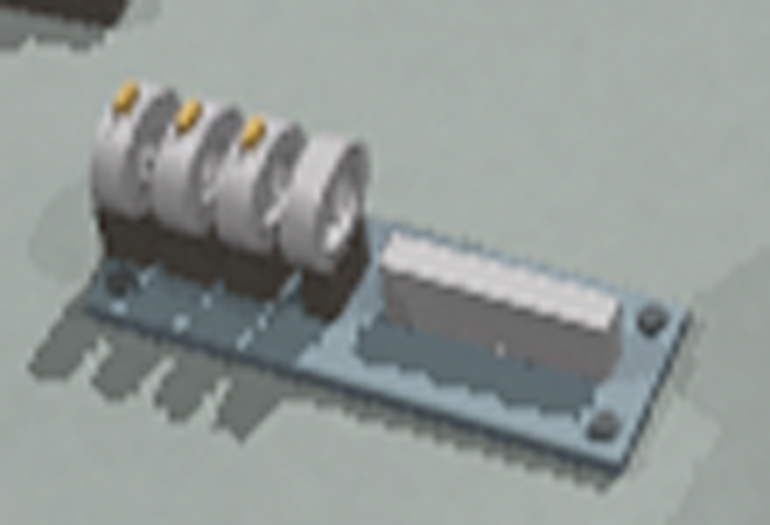

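```bash
python3 - <<'E'
from h import *
f=lambda x,y,ox,oy:(ox+(x+.5)/6.5-.5,oy+(y+.5)/6.5-.5)
for nm,p,z,o in [('handle rear',(140,485),62,(285,150)),('handle front',(134,360),62,(285,150)),('nose',(126,150),62,(285,150)),
 ('rail far',(284,286),45.5,(170,135)),('rail near',(268,456),45.5,(170,135)),('r1 top',(284,235),85,(170,135)),('r4 top',(300,92),85,(170,135))]:
    print(nm,ray(f(*p,*o),z,'top').round(1))
E
```

```text
handle rear [ 443.5 -157.8   62. ]
handle front [ 505.1 -154.1   62. ]
nose [ 609.5 -148.7   62. ]
rail far [586.6 144.6  45.5]
rail near [501.3 150.2  45.5]
r1 top [606.5 140.6  85. ]
r4 top [677.1 134.7  85. ]
```

```bash
cat >> h.py <<'E'
def plan(P,yaw,n,g,obs=None,pos=None,rot=None):
    o=get_obs() if obs is None else obs
    p=np.array(o['tool_pos']) if pos is None else pos; Rc=R.from_euler('xyz',o['tcp_rot']); Rg=R.from_euler('xyz',[np.pi,0,yaw])
    rv=(Rc.inv()*Rg).as_rotvec(); rows=[]
    d=(np.array(P)-p)/n
    for i in range(n):
        Ri=Rc*R.from_rotvec(rv*i/n)
        rows.append(list((Ri.inv().apply(d)/20).round(3))+list((np.degrees(rv)/n/4).round(3))+[g])
    print('dist',np.linalg.norm(d)*n)
    for k in range(0,n,8): print(','.join('%g'%v for r in rows[k:k+8] for v in r))
E
python3 -c "
from h import *
plan([600,145,150],np.pi-0.065,30,-1)"
```

```text
dist 522.3369072171921
-0.822,-0.256,0.127,-0.001,-0,-0.164,-1,-0.819,-0.265,0.127,-0.001,-0,-0.164,-1,-0.816,-0.275,0.127,-0.001,-0,-0.164,-1,-0.813,-0.284,0.127,-0.001,-0,-0.164,-1,-0.81,-0.293,0.127,-0.001,-0,-0.164,-1,-0.806,-0.302,0.127,-0.001,-0,-0.164,-1,-0.803,-0.312,0.127,-0.001,-0,-0.164,-1,-0.799,-0.321,0.127,-0.001,-0,-0.164,-1
-0.796,-0.33,0.127,-0.001,-0,-0.164,-1,-0.792,-0.339,0.127,-0.001,-0,-0.164,-1,-0.788,-0.348,0.127,-0.001,-0,-0.164,-1,-0.784,-0.357,0.127,-0.001,-0,-0.164,-1,-0.78,-0.366,0.127,-0.001,-0,-0.164,-1,-0.775,-0.375,0.127,-0.001,-0,-0.164,-1,-0.771,-0.384,0.127,-0.001,-0,-0.164,-1,-0.767,-0.392,0.127,-0.001,-0,-0.164,-1
-0.762,-0.401,0.127,-0.001,-0,-0.164,-1,-0.757,-0.41,0.127,-0.001,-0,-0.164,-1,-0.753,-0.419,0.127,-0.001,-0,-0.164,-1,-0.748,-0.427,0.127,-0.001,-0,-0.164,-1,-0.743,-0.436,0.127,-0.001,-0,-0.164,-1,-0.738,-0.444,0.127,-0.001,-0,-0.164,-1,-0.733,-0.453,0.127,-0.001,-0,-0.164,-1,-0.728,-0.461,0.127,-0.001,-0,-0.164,-1
-0.722,-0.469,0.127,-0.001,-0,-0.164,-1,-0.717,-0.477,0.127,-0.001,-0,-0.164,-1,-0.711,-0.486,0.127,-0.001,-0,-0.164,-1,-0.706,-0.494,0.127,-0.001,-0,-0.164,-1,-0.7,-0.502,0.127,-0.001,-0,-0.164,-1,-0.694,-0.51,0.127,-0.001,-0,-0.164,-1
```

{"api": "step_arm", "payload": {
  "moves": [-0.82,-0.26,0.13,0,0,-0.16,-1,-0.82,-0.27,0.13,0,0,-0.16,-1,-0.82,-0.28,0.13,0,0,-0.16,-1,-0.81,-0.28,0.13,0,0,-0.16,-1,-0.81,-0.29,0.13,0,0,-0.16,-1,-0.81,-0.3,0.13,0,0,-0.16,-1,-0.8,-0.31,0.13,0,0,-0.16,-1,-0.8,-0.32,0.13,0,0,-0.16,-1]
}}

```text
time: 0.82
tool_pos: [313.4, 389.6, 202.7]
tcp_rot: [-3.138, -0.003, 2.833]
contact_force: [0.1, -0.6, 0.7]
grip_width: 91.8
```

{"api": "step_arm", "payload": {
  "moves": [-0.8,-0.33,0.13,0,0,-0.16,-1,-0.79,-0.34,0.13,0,0,-0.16,-1,-0.79,-0.35,0.13,0,0,-0.16,-1,-0.78,-0.36,0.13,0,0,-0.16,-1,-0.78,-0.37,0.13,0,0,-0.16,-1,-0.78,-0.38,0.13,0,0,-0.16,-1,-0.77,-0.38,0.13,0,0,-0.16,-1,-0.77,-0.39,0.13,0,0,-0.16,-1]
}}

```text
time: 1.48
tool_pos: [422.5, 294.6, 178.7]
tcp_rot: [-3.135, -0.007, 2.927]
contact_force: [-0.2, 0.1, 0.5]
grip_width: 91.9
```

{"api": "step_arm", "payload": {
  "moves": [-0.76,-0.4,0.13,0,0,-0.16,-1,-0.76,-0.41,0.13,0,0,-0.16,-1,-0.75,-0.42,0.13,0,0,-0.16,-1,-0.75,-0.43,0.13,0,0,-0.16,-1,-0.74,-0.44,0.13,0,0,-0.16,-1,-0.74,-0.44,0.13,0,0,-0.16,-1,-0.73,-0.45,0.13,0,0,-0.16,-1,-0.73,-0.46,0.13,0,0,-0.16,-1]
}}

```text
time: 2.15
tool_pos: [531.4, 200.2, 153.9]
tcp_rot: [-3.133, -0.012, 3.021]
contact_force: [-0.5, 0.2, 0.8]
grip_width: 91.9
```

{"api": "step_arm", "payload": {
  "moves": [-0.72,-0.47,0.13,0,0,-0.16,-1,-0.72,-0.48,0.13,0,0,-0.16,-1,-0.71,-0.49,0.13,0,0,-0.16,-1,-0.71,-0.49,0.13,0,0,-0.16,-1,-0.7,-0.5,0.13,0,0,-0.16,-1,-0.7,-0.51,0.13,0,0,-0.16,-1,0,0,0,0,0,0,-1]
}}

```text
time: 2.73
tool_pos: [614.7, 127.4, 133.0]
tcp_rot: [-3.133, -0.018, 3.089]
contact_force: [-1.0, -0.8, 0.5]
grip_width: 91.5
```

```bash
python3 - <<'E'
from h import *
o,im=snap('wrist','w1.png');print(o['time'],o['tool_pos'],o['tcp_rot'],o['contact_force'])
import pickle;pickle.dump(o,open('w1.pkl','wb'))
E
```

```text
2.7333 [614.73035358 127.35086022 133.01089296] [-3.13251481 -0.01780011  3.08933256] [-0.99635071 -0.82951478  0.45729879]
```

View pics/w1.png

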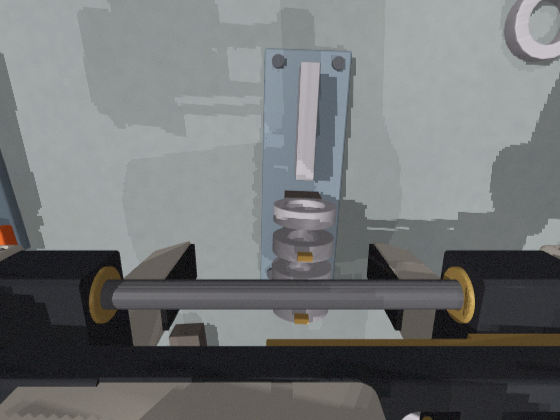

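```bash
python3 - <<'E'
import cv2
a=cv2.imread('pics/w1.png');
cv2.imwrite('pics/w1a.png',cv2.resize(a[40:115,255:360],None,fx=7.5,fy=7.5,interpolation=cv2.INTER_CUBIC))
cv2.imwrite('pics/w1b.png',cv2.resize(a[165:240,255:360],None,fx=7.5,fy=7.5,interpolation=cv2.INTER_CUBIC))
E
```

```text
(no output)
```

View pics/w1a.png

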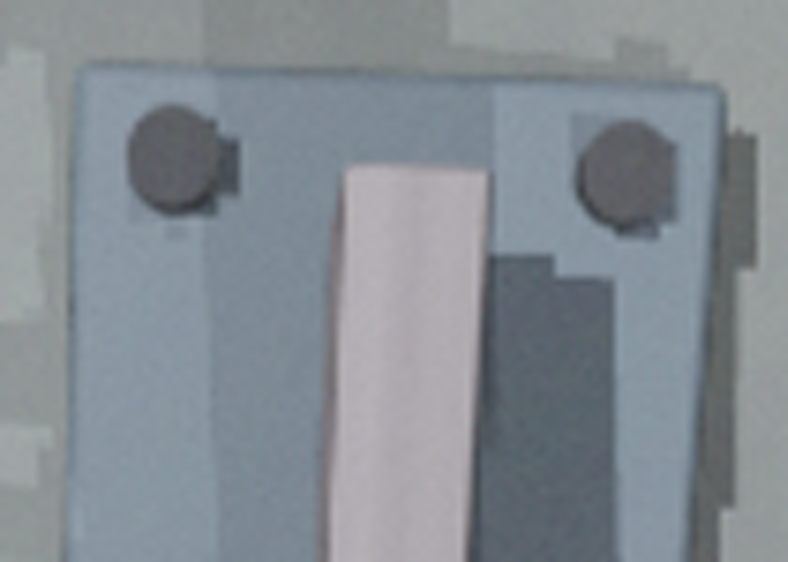

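View pics/w1b.png

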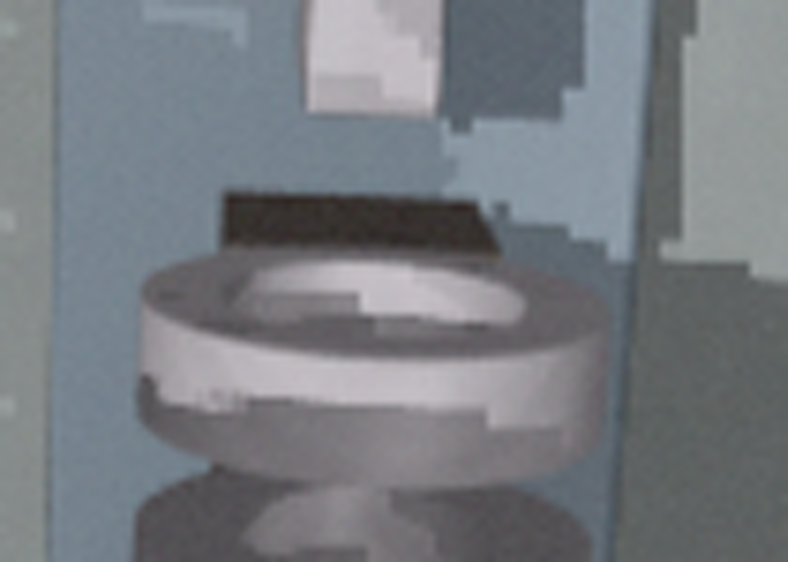

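```bash
python3 - <<'E'
from h import *
import pickle;from scipy.optimize import least_squares
o=pickle.load(open('w1.pkl','rb'))
f=lambda x,y,oy:np.array([255+(x+.5)/7.5-.5,oy+(y+.5)/7.5-.5])
D=[((-100,-7,45.5),f(345,168,40)),((-100,7,45.5),f(490,172,40)),((-15,-7,45.5),f(306,110,165)),((-15,7,45.5),f(440,116,165)),
((0,-23,62),f(140,303,165)),((0,23,62),f(610,320,165)),((0,-15,62),f(232,300,165)),((0,15,62),f(527,308,165)),
(('b',-35,12),f(78,66,40)),(('b',35,12),f(722,88,40))]
def res(v,full=False):
    c,s=np.cos(v[2]),np.sin(v[2]);r=[]
    for P,q in D:
        x=v[3] if P[0]=='b' else P[0]
        w=[v[0]+c*x-s*P[1],v[1]+s*x+c*P[1],P[2]+(v[4] if len(v)>4 else 0)]
        r.append(proj(w,'wrist',o)-q)
    return np.array(r).ravel()
for v0 in ([600,143,-.06,-110],[600,143,-.06,-110,0]):
    s=least_squares(res,v0,loss='soft_l1');print(s.x.round(3));print(s.fun.reshape(-1,2).round(2).tolist())
E
```

```text
[ 6.03685e+02  1.44345e+02 -8.20000e-02 -1.14819e+02]
[[-0.22, 0.12], [0.2, 0.21], [0.01, 1.42], [0.17, 1.19], [0.38, -1.05], [-0.03, -1.35], [-1.06, -0.31], [0.21, -0.09], [-0.89, 0.12], [1.04, -0.08]]
[ 6.03675e+02  1.44329e+02 -8.20000e-02 -1.14768e+02  2.11000e-01]
[[-0.23, 0.06], [0.22, 0.14], [-0.0, 1.45], [0.18, 1.22], [0.35, -0.99], [-0.01, -1.29], [-1.08, -0.25], [0.22, -0.03], [-0.93, 0.12], [1.08, -0.07]]
```

```bash
python3 -c "
from h import *
plan([598,-150,140],np.pi+0.05,16,-1)"
```

```text
dist 278.9366537029065
0.003,-0.872,-0.014,-0.007,-0.017,-0.092,-1,0.009,-0.872,-0.014,-0.007,-0.017,-0.092,-1,0.014,-0.871,-0.015,-0.007,-0.017,-0.092,-1,0.02,-0.871,-0.015,-0.007,-0.017,-0.092,-1,0.025,-0.871,-0.016,-0.007,-0.017,-0.092,-1,0.031,-0.871,-0.016,-0.007,-0.017,-0.092,-1,0.037,-0.871,-0.017,-0.007,-0.017,-0.092,-1,0.042,-0.87,-0.017,-0.007,-0.017,-0.092,-1
0.048,-0.87,-0.018,-0.007,-0.017,-0.092,-1,0.053,-0.87,-0.018,-0.007,-0.017,-0.092,-1,0.059,-0.869,-0.019,-0.007,-0.017,-0.092,-1,0.064,-0.869,-0.019,-0.007,-0.017,-0.092,-1,0.07,-0.869,-0.02,-0.007,-0.017,-0.092,-1,0.075,-0.868,-0.02,-0.007,-0.017,-0.092,-1,0.081,-0.868,-0.021,-0.007,-0.017,-0.092,-1,0.086,-0.867,-0.021,-0.007,-0.017,-0.092,-1
```

{"api": "step_arm", "payload": {
  "moves": [0,-0.87,-0.05,-0.01,-0.02,-0.09,-1,0.01,-0.87,-0.05,-0.01,-0.02,-0.09,-1,0.01,-0.87,-0.05,-0.01,-0.02,-0.09,-1,0.02,-0.87,-0.05,-0.01,-0.02,-0.09,-1,0.03,-0.87,-0.05,-0.01,-0.02,-0.09,-1,0.03,-0.87,-0.05,-0.01,-0.02,-0.09,-1,0.04,-0.87,-0.05,-0.01,-0.02,-0.09,-1,0.04,-0.87,-0.05,-0.01,-0.02,-0.09,-1]
}}

```text
time: 3.45
tool_pos: [599.2, -5.0, 140.8]
tcp_rot: [3.139, -0.015, -3.134]
contact_force: [-0.3, 0.7, 0.1]
grip_width: 91.7
```

{"api": "step_arm", "payload": {
  "moves": [0.05,-0.87,-0.05,-0.01,-0.02,-0.09,-1,0.05,-0.87,-0.05,-0.01,-0.02,-0.09,-1,0.06,-0.87,-0.05,-0.01,-0.02,-0.09,-1,0.06,-0.87,-0.05,-0.01,-0.02,-0.09,-1,0.07,-0.87,-0.05,-0.01,-0.02,-0.09,-1,0.08,-0.87,-0.05,-0.01,-0.02,-0.09,-1,0.08,-0.87,-0.05,-0.01,-0.02,-0.09,-1,0,0,0,0,0,0,-1]
}}

```text
time: 4.12
tool_pos: [588.0, -126.2, 148.7]
tcp_rot: [3.131, -0.008, -3.087]
contact_force: [-0.3, -0.2, 0.6]
grip_width: 91.7
```

```bash
python3 - <<'E'
from h import *
o,im=snap('wrist','w2.png');print(o['time'],o['tool_pos'],o['tcp_rot'],o['contact_force'])
import pickle;pickle.dump(o,open('w2.pkl','wb'))
E
```

```text
4.1167 [ 587.98700713 -126.15121353  148.68964358] [ 3.13085543 -0.00830611 -3.08653326] [-0.29213075 -0.23714689  0.62306438]
```

View pics/w2.png

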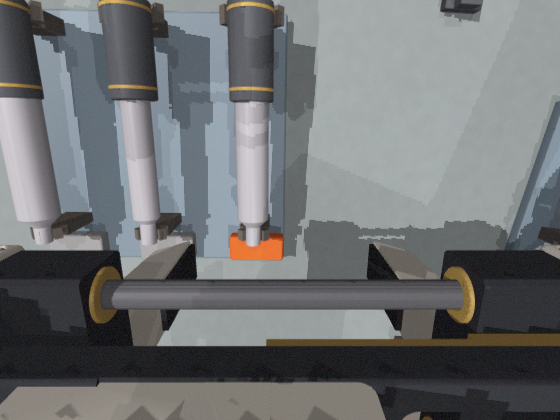

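```bash
python3 - <<'E'
import cv2
a=cv2.imread('pics/w2.png');
cv2.imwrite('pics/w2a.png',cv2.resize(a[0:110,205:300],None,fx=5.4,fy=5.4,interpolation=cv2.INTER_CUBIC))
cv2.imwrite('pics/w2b.png',cv2.resize(a[190:265,205:300],None,fx=7,fy=7,interpolation=cv2.INTER_CUBIC))
E
```

```text
(no output)
```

View pics/w2a.png

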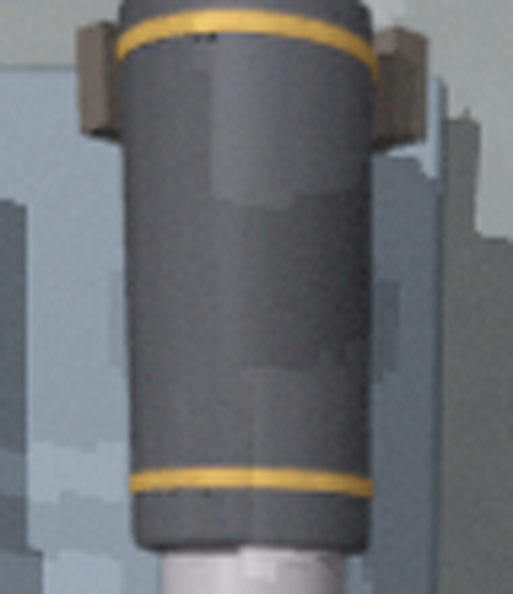

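View pics/w2b.png

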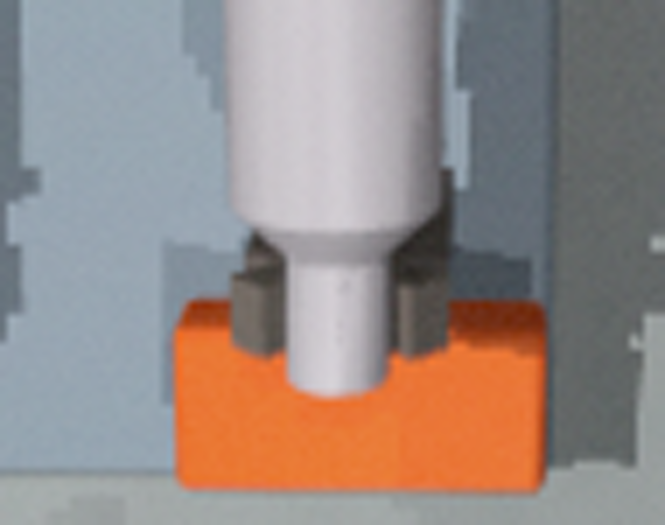

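```bash
python3 - <<'E'
from h import *
import pickle
o=pickle.load(open('w2.pkl','rb'))
g=lambda x,y,s,oy:(205+(x+.5)/s-.5,oy+(y+.5)/s-.5)
A=ray(g(337.5,380,7,190),62,'wrist',o);A2=ray(g(337.5,394,7,190),68,'wrist',o)
B=ray(g(252.5,548,5.4,0),78,'wrist',o);B2=ray(g(252.5,530,5.4,0),62,'wrist',o)
C=ray(g(248,50,5.4,0),62,'wrist',o)
print(A,A2,B,B2,C)
for p,q in((A,C),(A,B2)):print(np.arctan2(*(p-q)[1::-1]))
print(np.linalg.norm((A-B)[:2]))
yaw=np.arctan2(*(A-C)[1::-1]);u=np.array([np.cos(yaw),np.sin(yaw)])
print('grip',(A2[:2]-144*u+B[:2]-34*u)/2, A2[:2]-144*u,B[:2]-34*u)
E
```

```text
[ 614.91504789 -147.30462715   62.        ] [ 614.20591013 -146.87689243   68.        ] [ 505.13260449 -150.59809413   78.        ] [ 502.08878026 -151.96198769   62.        ] [ 445.24792174 -154.28202868   62.        ]
0.041100903305822015
0.041255622663742796
109.83183420577244
grip [ 470.74441988 -152.39444387] [ 470.32752148 -152.7937563 ] [ 471.16131828 -151.99513143]
```

```bash
python3 -c "
from h import *
plan([471,-152.7,105],np.pi+0.041,8,-0.35)"
```

```text
dist 127.93847139918846
0.737,-0.139,0.277,0.021,-0.016,0.025,-0.35,0.737,-0.14,0.277,0.021,-0.016,0.025,-0.35,0.737,-0.14,0.276,0.021,-0.016,0.025,-0.35,0.737,-0.141,0.275,0.021,-0.016,0.025,-0.35,0.737,-0.142,0.275,0.021,-0.016,0.025,-0.35,0.737,-0.143,0.274,0.021,-0.016,0.025,-0.35,0.737,-0.144,0.274,0.021,-0.016,0.025,-0.35,0.737,-0.145,0.273,0.021,-0.016,0.025,-0.35
```

{"api": "step_arm", "payload": {
  "moves": [0.74,-0.14,0.24,0.02,-0.02,0.02,-0.35,0.74,-0.14,0.24,0.02,-0.02,0.02,-0.35,0.74,-0.14,0.24,0.02,-0.02,0.02,-0.35,0.74,-0.14,0.24,0.02,-0.02,0.02,-0.35,0.74,-0.14,0.24,0.02,-0.02,0.02,-0.35,0.74,-0.14,0.24,0.02,-0.02,0.02,-0.35,0.74,-0.14,0.24,0.02,-0.02,0.02,-0.35,0,0,0,0,0,0,-0.35]
}}

```text
time: 4.83
tool_pos: [479.5, -136.4, 113.9]
tcp_rot: [3.134, 0.0, -3.091]
contact_force: [0.2, -0.2, -0.9]
grip_width: 61.7
```

```bash
python3 - <<'E'
from h import *
o,im=snap('wrist','w3.png');print(o['time'],o['tool_pos'],o['tcp_rot'],o['grip_width'])
plan([470.8,-152.7,43],np.pi+0.041,5,-0.35)
E
```

```text
4.8333 [ 479.54456443 -136.39768804  113.85473713] [ 3.13405671e+00  4.50530425e-04 -3.09112935e+00] 61.74405959268872
dist 74.0845300821023
0.114,-0.162,0.714,0.02,0.007,0.027,-0.35,0.113,-0.161,0.714,0.02,0.007,0.027,-0.35,0.112,-0.16,0.715,0.02,0.007,0.027,-0.35,0.112,-0.159,0.715,0.02,0.007,0.027,-0.35,0.111,-0.159,0.715,0.02,0.007,0.027,-0.35
```

View pics/w3.png

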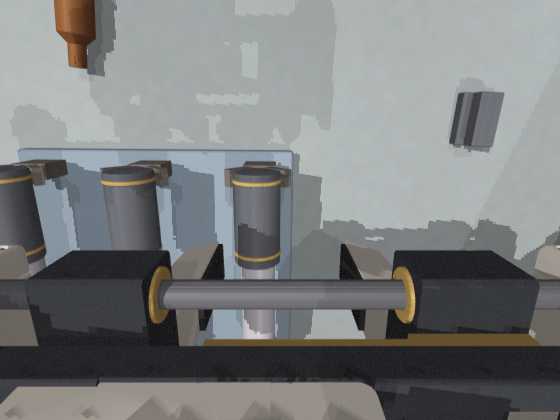

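{"api": "step_arm", "payload": {
  "moves": [0.22,-0.4,0.1,0.05,0.02,0.06,-0.35,0.15,-0.3,0.1,0.05,0.02,0.06,-0.35,0.05,-0.1,0,0,0,0,-0.35,0,0,0,0,0,0,-0.35]
}}

```text
time: 5.22
tool_pos: [476.1, -152.6, 111.4]
tcp_rot: [-3.14, 0.003, -3.098]
contact_force: [-0.2, 0.4, -0.0]
grip_width: 61.8
```

```bash
python3 - <<'E'
from h import *
o=get_obs();print(o['time'],o['tool_pos'],o['tcp_rot'],o['grip_width'])
plan([470.8,-152.7,43],np.pi+0.041,5,-0.35)
E
```

```text
5.2167 [ 476.13743389 -152.59506877  111.43542785] [-3.13970429  0.00314373 -3.09776075] 61.847681632974385
dist 68.64333176919297
0.056,0.003,0.684,-0.005,0.009,0.008,-0.35,0.055,0.002,0.684,-0.005,0.009,0.008,-0.35,0.055,0.002,0.684,-0.005,0.009,0.008,-0.35,0.054,0.002,0.684,-0.005,0.009,0.008,-0.35,0.054,0.001,0.684,-0.005,0.009,0.008,-0.35
```

{"api": "step_arm", "payload": {
  "moves": [0.1,0,0.7,0,0.01,0.01,-0.35,0.1,0,0.7,0,0.01,0.01,-0.35,0.1,0,0.7,0,0.01,0.01,-0.35,0.1,0,0.5,0,0.01,0.01,-0.35,0.05,0,0,0,0,0,-0.35]
}}

```text
time: 5.63
tool_pos: [470.8, -154.6, 58.8]
tcp_rot: [-3.137, 0.006, -3.102]
contact_force: [-0.4, 1.0, -0.2]
grip_width: 61.7
```

```bash
python3 - <<'E'
from h import *
o=get_obs();print(o['time'],o['tool_pos'],o['tcp_rot'],o['grip_width'])
plan([470.8,-152.7,43],np.pi+0.041,2,-0.35)
snap('wrist','w4.png')
E
```

```text
5.6333 [ 470.79606008 -154.64826566   58.84014864] [-3.13720941  0.00605156 -3.10195913] 61.73730256030674
dist 15.959513265870314
0,0.05,0.396,-0.031,0.043,-0.01,-0.35,-0.001,0.05,0.396,-0.031,0.043,-0.01,-0.35
```

View pics/w4.png

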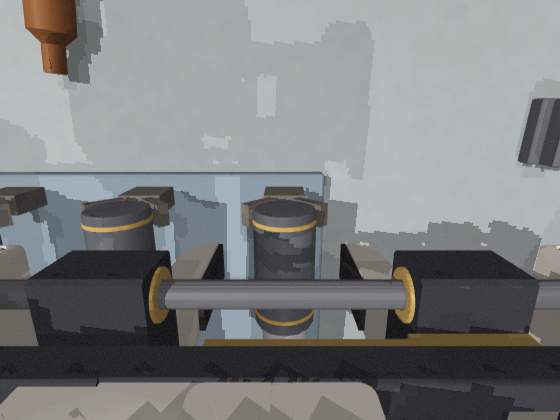

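{"api": "step_arm", "payload": {
  "moves": [0,0.06,0.42,-0.03,0.04,-0.01,-0.35,0,0.06,0.42,-0.03,0.03,-0.01,-0.35,0,0,0,0,0,0,-0.35]
}}

```text
time: 5.93
tool_pos: [472.8, -153.0, 43.0]
tcp_rot: [-3.14, 0.005, -3.101]
contact_force: [0.1, 0.6, 0.3]
grip_width: 61.6
```

```bash
python3 - <<'E'
from h import *
o=get_obs();print(o['time'],o['tool_pos'],o['tcp_rot'],o['contact_force'])
plan([470.8,-152.7,43],np.pi+0.041,1,-0.35)
E
```

```text
5.9333 [ 472.83312342 -152.96713588   43.01567399] [-3.13975077  0.00467723 -3.10057618] [0.14176768 0.63841829 0.25434042]
dist 2.0506579706537273
0.101,0.018,0,-0.026,0.067,0,-0.35
```

{"api": "step_arm", "payload": {
  "moves": [0.1,0.02,0,-0.03,0.07,0,-0.35,0,0,0,0,0.02,0,0.2,0,0,0,0,0,0,1,0,0,0,0,0,0,1,0,0,0,0,0,0,1,0,0,0,0,0,0,1]
}}

```text
time: 6.43
tool_pos: [471.7, -152.8, 43.9]
tcp_rot: [-3.141, -0.0, -3.1]
contact_force: [-0.7, -0.3, -0.2]
grip_width: 33.4
```

```bash
python3 - <<'E'
from h import *
o,_=snap('wrist','w5.png');print(o['time'],o['tool_pos'],o['tcp_rot'],o['contact_force'],o['moment'],o['grip_width'])
E
```

```text
6.4333 [ 471.67365    -152.84035287   43.91973966] [-3.14111947e+00 -4.73004641e-04 -3.10020035e+00] [-0.74025723 -0.27388213 -0.17404804] [ 0.05683303  0.04463657 -0.00283127] 33.43309675445279
```

View pics/w5.png

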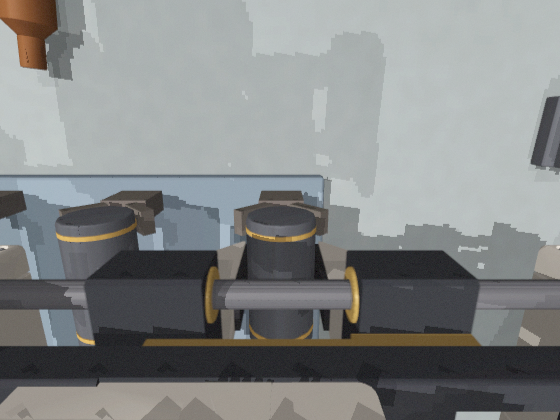

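{"api": "step_arm", "payload": {
  "moves": [0,0,0,0,0,0,1,0,0,0,0,0,0,1,0,0,0,0,0,0,1]
}}

```text
time: 6.73
tool_pos: [471.7, -153.3, 44.1]
tcp_rot: [-3.14, -0.0, -3.1]
contact_force: [-0.4, 0.4, -1.0]
grip_width: 31.4
```

```bash
python3 - <<'E'
from h import *
o=get_obs();print(o['time'],o['tool_pos'],o['tcp_rot'],o['contact_force'],o['moment'],o['grip_width'])
E
```

```text
6.7333 [ 471.74678133 -153.29222059   44.06087319] [-3.14042628e+00 -4.21247158e-05 -3.10032012e+00] [-0.36254115  0.35350611 -0.99791545] [ 0.0127784   0.02001054 -0.01664603] 31.361194282760714
```

{"api": "step_arm", "payload": {
  "moves": [0,0,-0.3,0,0,0,1,0,0,-0.5,0,0,0,1,0,0,-0.6,0,0,0,1,0,0,-0.7,0,0,0,1]
}}

```text
time: 7.07
tool_pos: [468.2, -151.4, 85.1]
tcp_rot: [3.137, -0.01, -3.1]
contact_force: [0.4, -0.9, -3.9]
grip_width: 31.0
```

{"api": "step_arm", "payload": {
  "moves": [0.03,0,-0.7,0,0,0,1,0.03,0,-0.7,0,0,0,1,0.03,0,-0.7,0,0,0,1,0,0,0,0,0,0,1]
}}

```text
time: 7.4
tool_pos: [466.2, -151.1, 132.9]
tcp_rot: [3.137, -0.01, -3.1]
contact_force: [0.4, -0.1, -4.1]
grip_width: 31.1
```

```bash
python3 - <<'E'
from h import *
o,_=snap('wrist','w6.png');print(o['time'],o['tool_pos'],o['tcp_rot'],o['contact_force'],o['moment'],o['grip_width'])
u=-0.082;c,s=np.cos(u),np.sin(u)
G=np.array([603.7,144.3]);
print(G+(-160)*np.array([c,s]))
snap('side','s6.png')
E
```

```text
7.4 [ 466.23143256 -151.07616644  132.94857778] [ 3.13724063 -0.00983709 -3.09964749] [ 0.37629375 -0.07702028 -4.10738725] [ 0.03761026  0.1458151  -0.00708968] 31.12445407681058
[444.23761865 157.4053018 ]
```

View pics/s6.png

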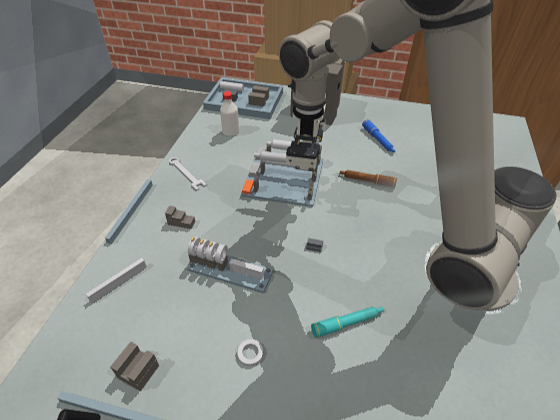

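```bash
python3 -c "
from h import *
plan([440,157.7,120],np.pi-0.082,20,1)"
```

```text
dist 309.43930043884916
0.03,0.772,0.031,0.004,-0.009,0.089,1,0.035,0.772,0.031,0.004,-0.009,0.089,1,0.04,0.772,0.031,0.004,-0.009,0.089,1,0.045,0.772,0.031,0.004,-0.009,0.089,1,0.049,0.771,0.03,0.004,-0.009,0.089,1,0.054,0.771,0.03,0.004,-0.009,0.089,1,0.059,0.771,0.03,0.004,-0.009,0.089,1,0.064,0.77,0.03,0.004,-0.009,0.089,1
0.069,0.77,0.03,0.004,-0.009,0.089,1,0.073,0.77,0.029,0.004,-0.009,0.089,1,0.078,0.769,0.029,0.004,-0.009,0.089,1,0.083,0.769,0.029,0.004,-0.009,0.089,1,0.088,0.768,0.029,0.004,-0.009,0.089,1,0.093,0.768,0.028,0.004,-0.009,0.089,1,0.097,0.767,0.028,0.004,-0.009,0.089,1,0.102,0.766,0.028,0.004,-0.009,0.089,1
0.107,0.766,0.027,0.004,-0.009,0.089,1,0.112,0.765,0.027,0.004,-0.009,0.089,1,0.116,0.764,0.027,0.004,-0.009,0.089,1,0.121,0.764,0.027,0.004,-0.009,0.089,1
```

{"api": "step_arm", "payload": {
  "moves": [0.03,0.77,0.01,0,-0.01,0.09,1,0.03,0.77,0.01,0,-0.01,0.09,1,0.04,0.77,0.01,0,-0.01,0.09,1,0.05,0.77,0.01,0,-0.01,0.09,1,0.05,0.77,0.01,0,-0.01,0.09,1,0.05,0.77,0.01,0,-0.01,0.09,1,0.06,0.77,0.01,0,-0.01,0.09,1,0.06,0.77,0.01,0,-0.01,0.09,1]
}}

```text
time: 8.17
tool_pos: [449.3, -23.4, 121.7]
tcp_rot: [3.132, -0.023, 3.126]
contact_force: [0.0, 0.2, -4.4]
grip_width: 31.2
```

{"api": "step_arm", "payload": {
  "moves": [0.07,0.77,0.01,0,-0.01,0.09,1,0.07,0.77,0.01,0,-0.01,0.09,1,0.08,0.77,0.01,0,-0.01,0.09,1,0.08,0.77,0.01,0,-0.01,0.09,1,0.09,0.77,0.01,0,-0.01,0.09,1,0.09,0.77,0.01,0,-0.01,0.09,1,0.1,0.77,0.01,0,-0.01,0.09,1,0.1,0.77,0.01,0,-0.01,0.09,1]
}}

```text
time: 8.83
tool_pos: [432.1, 107.2, 112.9]
tcp_rot: [3.132, -0.039, 3.072]
contact_force: [-0.4, -0.0, -4.0]
grip_width: 30.9
```

{"api": "step_arm", "payload": {
  "moves": [0.1,0.6,0.01,0,-0.01,0.09,1,0.1,0.3,0.01,0,-0.01,0.09,1,0,0,0,0,0,0,1]
}}

```text
time: 9.08
tool_pos: [426.2, 128.6, 109.9]
tcp_rot: [3.133, -0.044, 3.061]
contact_force: [-0.0, -0.0, -4.1]
grip_width: 31.2
```

```bash
python3 -c "
from h import *
o=get_obs();print(o['time'],o['tool_pos'],o['tcp_rot'],o['contact_force'],o['moment'])
plan([440,157.7,44],np.pi-0.082,6,1)"
```

```text
9.0833 [426.23913875 128.58484764 109.85204149] [ 3.13335991 -0.04412785  3.06115104] [-2.46434297e-03 -2.89413440e-02 -4.09401786e+00] [ 0.00468041  0.13194211 -0.03046972]
dist 73.30446622393518
-0.119,0.247,0.546,0.02,-0.105,0.003,1,-0.115,0.247,0.547,0.02,-0.105,0.003,1,-0.111,0.248,0.547,0.02,-0.105,0.003,1,-0.107,0.249,0.548,0.02,-0.105,0.003,1,-0.103,0.25,0.548,0.02,-0.105,0.003,1,-0.099,0.25,0.548,0.02,-0.105,0.003,1
```

{"api": "step_arm", "payload": {
  "moves": [-0.1,0.4,0.4,0.02,-0.2,0,1,-0.1,0.4,0.4,0.02,-0.2,0,1,-0.1,0.3,0.4,0.02,-0.2,0,1,-0.05,0.2,0.3,0,-0.1,0,1,0,0.1,0.2,0,0,0,1,0,0,0,0,0,0,1]
}}

```text
time: 9.58
tool_pos: [433.7, 154.3, 72.0]
tcp_rot: [3.14, 0.002, 3.061]
contact_force: [-0.3, 0.4, -3.3]
grip_width: 31.2
```

```bash
python3 -c "
from h import *
o,_=snap('wrist','w7.png');print(o['time'],o['tool_pos'],o['tcp_rot'],o['contact_force'],o['moment'])
import pickle;pickle.dump(o,open('w7.pkl','wb'))
plan([440,157.7,44],np.pi-0.082,6,1)"
```

```text
9.5833 [433.67316477 154.34889828  72.03816676] [3.14015485e+00 1.85964463e-03 3.06089620e+00] [-0.33343796  0.42802836 -3.30710211] [ 0.01790579  0.1726617  -0.00223606]
dist 29.229199493674464
-0.049,0.033,0.236,0.003,0.005,0.003,1,-0.049,0.033,0.236,0.003,0.005,0.003,1,-0.049,0.033,0.236,0.003,0.005,0.003,1,-0.049,0.033,0.236,0.003,0.005,0.003,1,-0.049,0.033,0.236,0.003,0.005,0.003,1,-0.049,0.033,0.236,0.003,0.005,0.003,1
```

View pics/w7.png

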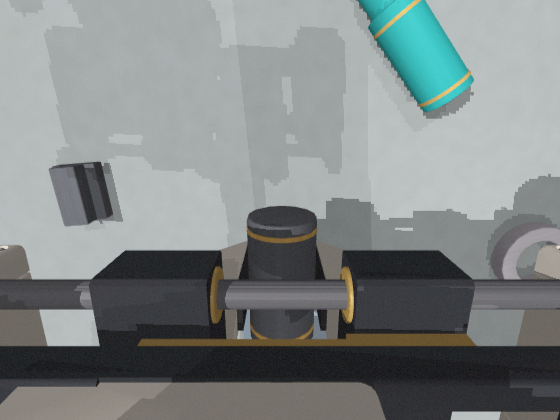

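{"api": "step_arm", "payload": {
  "moves": [-0.04,0.03,0.4,0,0,0,1,-0.04,0.03,0.4,0,0,0,1,-0.04,0.03,0.4,0,0,0,1,-0.04,0.03,0,0,0,0,1,0,0,0,0,0,0,1]
}}

```text
time: 10.05
tool_pos: [438.6, 155.3, 46.5]
tcp_rot: [3.14, 0.003, 3.059]
contact_force: [0.4, -0.1, -3.7]
grip_width: 31.5
```

```bash
cat >> h.py <<'E'
G0=np.array([603.7,144.3,0]);GY=-0.082
def st():
    o=get_obs();c,s=np.cos(GY),np.sin(GY);d=np.array(o['tool_pos'])-G0
    gx,gy=c*d[0]+s*d[1],-s*d[0]+c*d[1]
    f=np.array(o['contact_force']);m=np.array(o['moment'])
    r=R.from_euler('xyz',[np.pi,0,np.pi+GY]).inv()*R.from_euler('xyz',o['tcp_rot'])
    fg=[c*f[0]+s*f[1],-s*f[0]+c*f[1],f[2]];mg=[c*m[0]+s*m[1],-s*m[0]+c*m[1],m[2]]
    print('t%.2f grip gx %.2f gy %.2f z %.2f pinorig %.2f  Fg %s Mg %s tilt(tool rx,ry,rz deg) %s w %.1f'%(o['time'],gx,gy,d[2],gx+122,np.round(fg,2),np.round(mg,3),np.degrees(r.as_rotvec()).round(2),o['grip_width']))
E
python3 -c "
from h import *
st()"
```

```text
t10.05 grip gx -165.46 gy -2.61 z 46.46 pinorig -43.46  Fg [ 0.43 -0.03 -3.68] Mg [ 0.056  0.141 -0.013] tilt(tool rx,ry,rz deg) [-0.09 -0.17  0.03] w 31.5
```

{"api": "step_arm", "payload": {
  "moves": [0,0.12,0.12,0,0,0,1,0,0.06,0.04,0,0,0,1,0,0,0,0,0,0,1]
}}

```text
time: 10.3
tool_pos: [439.0, 159.0, 42.9]
tcp_rot: [3.14, 0.003, 3.059]
contact_force: [0.4, -0.1, -4.0]
grip_width: 31.4
```

```bash
python3 -c "
from h import *
st()
import cv2
_,a=snap('side','s8.png');_,b=snap('top','t8.png')
cv2.imwrite('pics/s8a.png',cv2.resize(a[210:300,175:330],None,fx=5,fy=5,interpolation=cv2.INTER_CUBIC))
cv2.imwrite('pics/t8a.png',cv2.resize(b[130:260,160:280],None,fx=4.6,fy=4.6,interpolation=cv2.INTER_CUBIC))
"
```

```text
t10.30 grip gx -165.30 gy 1.19 z 42.87 pinorig -43.30  Fg [ 0.43 -0.1  -4.03] Mg [ 0.033  0.149 -0.017] tilt(tool rx,ry,rz deg) [-0.08 -0.16  0.04] w 31.4
```

View pics/s8a.png

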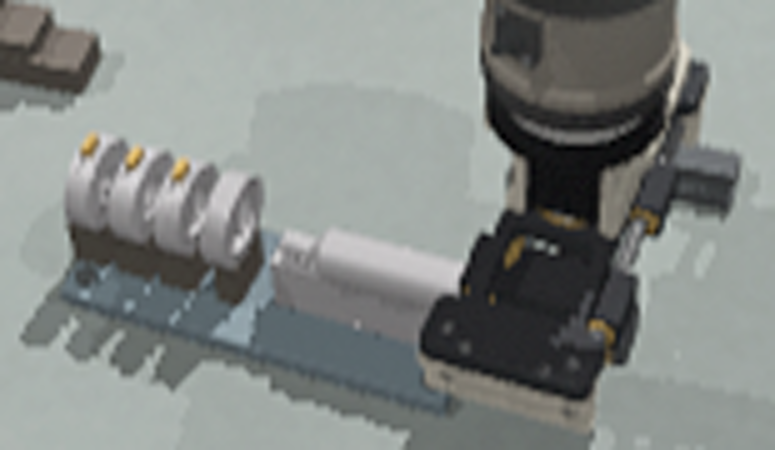

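View pics/t8a.png

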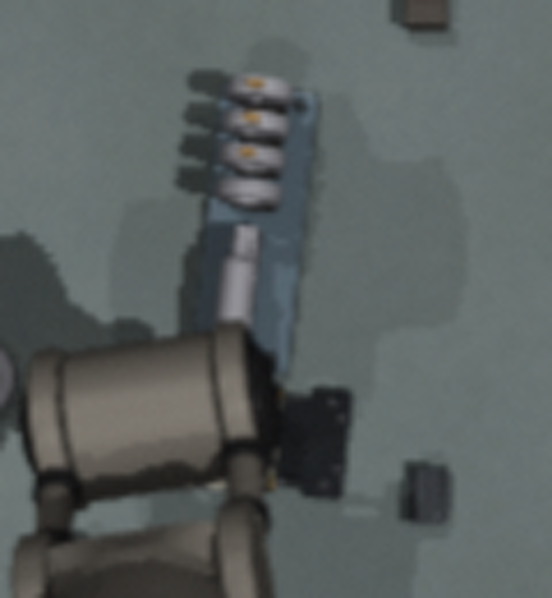

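{"api": "step_arm", "payload": {
  "moves": [-0.2,-0.06,-0.06,0,0,0,1,-0.3,0,0,0,0,0,1,-0.3,0,0,0,0,0,1,0,0,0,0,0,0,1]
}}

```text
time: 10.73
tool_pos: [457.1, 156.3, 45.3]
tcp_rot: [3.14, 0.005, 3.059]
contact_force: [0.9, 0.7, -3.4]
grip_width: 31.3
```

```bash
python3 -c "
from h import *
st()"
```

```text
t10.73 grip gx -147.13 gy -0.06 z 45.26 pinorig -25.13  Fg [ 0.81  0.81 -3.45] Mg [0.014 0.144 0.041] tilt(tool rx,ry,rz deg) [-0.11 -0.29  0.01] w 31.3
```

{"api": "step_arm", "payload": {
  "moves": [0,0,0.05,0.02,0.07,0,1,0,0,0,0,0,0,1]
}}

```text
time: 10.9
tool_pos: [457.9, 156.1, 44.3]
tcp_rot: [3.141, 0.0, 3.059]
contact_force: [-0.5, -0.4, -4.3]
grip_width: 31.3
```

```bash
python3 -c "
from h import *
st()"
```

```text
t10.90 grip gx -146.29 gy -0.17 z 44.29 pinorig -24.29  Fg [-0.48 -0.47 -4.35] Mg [0.044 0.141 0.06 ] tilt(tool rx,ry,rz deg) [-0.03 -0.02  0.05] w 31.3
```

{"api": "step_arm", "payload": {
  "moves": [-0.3,0,0,0,0,0,1,-0.3,0,0,0,0,0,1,-0.1,0,0,0,0,0,1,0,0,0,0,0,0,1]
}}

```text
time: 11.23
tool_pos: [471.0, 154.8, 43.7]
tcp_rot: [-3.141, -0.005, 3.059]
contact_force: [-3.0, 0.4, -1.7]
grip_width: 31.5
```

```bash
python3 -c "
from h import *
st()
import cv2
_,a=snap('side','s9.png')
cv2.imwrite('pics/s9a.png',cv2.resize(a[210:300,175:285],None,fx=7,fy=7,interpolation=cv2.INTER_CUBIC))"
```

```text
t11.23 grip gx -133.07 gy -0.39 z 43.69 pinorig -11.07  Fg [-3.01  0.11 -1.72] Mg [ 0.057  0.646 -0.017] tilt(tool rx,ry,rz deg) [0.02 0.27 0.05] w 31.5
```

View pics/s9a.png

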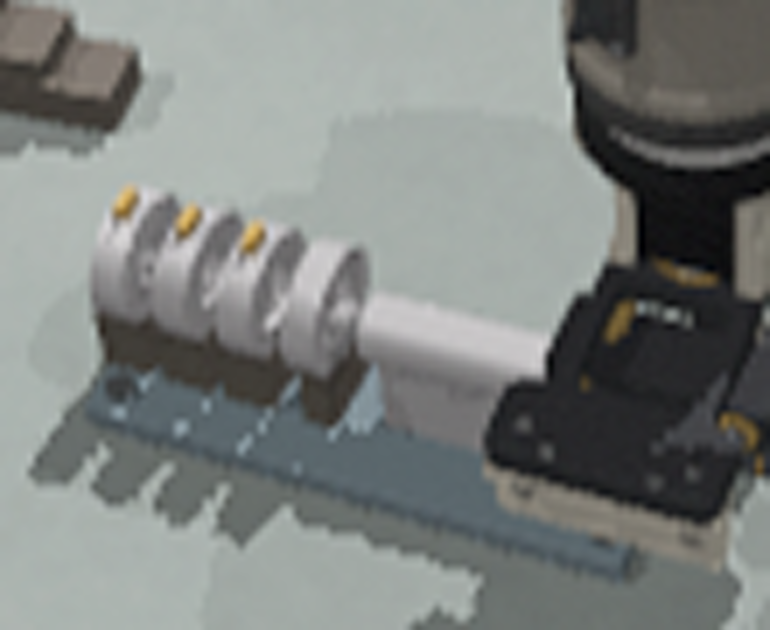

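{"api": "step_arm", "payload": {
  "moves": [0.15,0,0,0,0,0,1,0,0.02,-0.06,0,-0.06,0,1,0,0,0,0,0,0,1]
}}

```text
time: 11.53
tool_pos: [468.4, 155.5, 44.9]
tcp_rot: [-3.141, 0.002, 3.059]
contact_force: [0.6, -0.2, -4.1]
grip_width: 31.5
```

```bash
python3 -c "
from h import *
st()"
```

```text
t11.53 grip gx -135.75 gy 0.07 z 44.93 pinorig -13.75  Fg [ 0.63 -0.15 -4.06] Mg [0.029 0.152 0.011] tilt(tool rx,ry,rz deg) [ 0.01 -0.1   0.04] w 31.5
```

{"api": "step_arm", "payload": {
  "moves": [-0.2,0,0,0,0.02,0,1,-0.2,0,0,0,0,0,1,0,0,0,0,0,0,1]
}}

```text
time: 11.78
tool_pos: [477.7, 154.9, 45.5]
tcp_rot: [3.141, 0.002, 3.059]
contact_force: [0.7, 0.3, -4.0]
grip_width: 31.6
```

```bash
python3 -c "
from h import *
st()"
```

```text
t11.78 grip gx -126.47 gy 0.27 z 45.47 pinorig -4.47  Fg [ 0.69  0.38 -4.03] Mg [ 0.027  0.172 -0.014] tilt(tool rx,ry,rz deg) [-0.01 -0.14  0.01] w 31.6
```

{"api": "step_arm", "payload": {
  "moves": [0,-0.01,0.03,0,0.03,0,1,0,0,0,0,0,0,1]
}}

```text
time: 11.95
tool_pos: [478.4, 154.7, 44.9]
tcp_rot: [3.141, 0.001, 3.059]
contact_force: [-0.1, 0.9, -3.9]
grip_width: 31.6
```

```bash
python3 -c "
from h import *
st()"
```

```text
t11.95 grip gx -125.72 gy 0.07 z 44.89 pinorig -3.72  Fg [-0.18  0.86 -3.9 ] Mg [0.05  0.208 0.011] tilt(tool rx,ry,rz deg) [-0.02 -0.06  0.03] w 31.6
```

{"api": "step_arm", "payload": {
  "moves": [0,0,0.02,0,0,0,1,0,0,0,0,0,0,1]
}}

```text
time: 12.12
tool_pos: [478.4, 154.6, 44.4]
tcp_rot: [3.141, 0.001, 3.059]
contact_force: [0.9, 0.6, -2.4]
grip_width: 31.5
```

```bash
python3 -c "
from h import *
st()"
```

```text
t12.12 grip gx -125.71 gy 0.03 z 44.40 pinorig -3.71  Fg [ 0.81  0.67 -2.37] Mg [ 0.074  0.179 -0.061] tilt(tool rx,ry,rz deg) [-0.02 -0.05  0.03] w 31.5
```

{"api": "step_arm", "payload": {
  "moves": [0,0,0.02,0,0,0,1,0,0,0,0,0,0,1]
}}

```text
time: 12.28
tool_pos: [478.4, 154.6, 44.2]
tcp_rot: [3.141, 0.001, 3.059]
contact_force: [-0.3, 0.2, -1.3]
grip_width: 31.3
```

```bash
python3 -c "
from h import *
st()"
```

```text
t12.28 grip gx -125.76 gy 0.04 z 44.21 pinorig -3.76  Fg [-0.28  0.15 -1.34] Mg [-0.028  0.146  0.053] tilt(tool rx,ry,rz deg) [-0.03 -0.06  0.03] w 31.3
```

```bash
python3 - <<'E'
from h import *
o,_=snap('wrist','w10.png')
a=[cv2.cvtColor(cv2.imread(f'pics/w{k}.png'),cv2.COLOR_BGR2GRAY).astype(np.float32) for k in(5,6,7,10)]
ims=[cv2.imread(f'pics/w{k}.png')[195:280,225:340] for k in(5,6,7,10)]
cv2.imwrite('pics/cmp.png',cv2.resize(np.vstack([np.hstack(ims[:2]),np.hstack(ims[2:])]),None,fx=3.4,fy=3.4,interpolation=cv2.INTER_CUBIC))
# brass line rows: yellow-ness
for k in(5,6,7,10):
    i=cv2.imread(f'pics/w{k}.png').astype(float);y=i[...,2]-i[...,0]
    out=[]
    for r0,r1 in((215,260),(318,345)):
        col=y[r0:r1,262:302].clip(25)-25; out.append((col*np.arange(r0,r1)[:,None]).sum()/max(col.sum(),1))
    rows=y[225:243,235:330].max(0)>40; idx=np.where(rows)[0]+235
    print(k,np.round(out,2),idx.min(),idx.max())
E
```

```text
5 [238.37 341.13] 246 315
6 [239.57 340.88] 247 316
7 [239.59 340.95] 247 316
10 [239.16 340.99] 247 316
```

View pics/cmp.png

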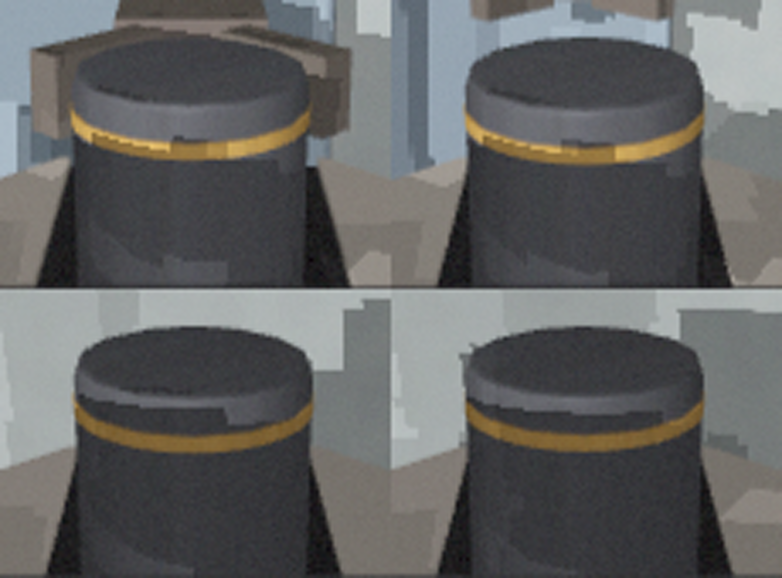

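```bash
python3 - <<'E'
from h import *
a=cv2.imread('pics/s8.png');c,s=np.cos(GY),np.sin(GY)
gx,gy,z=-165.3,1.19,42.87+18
def W(x,y,zz): return [G0[0]+c*x-s*y,G0[1]+s*x+c*y,zz]
K,Rc,e=cam('side')
outs=[]
for d in(0,0.05):
    im=cv2.resize(a[235:290,220:290],None,fx=8,fy=8,interpolation=cv2.INTER_CUBIC)
    pts=lambda P:tuple(((np.array(proj(P,'side'))-[220,235]+.5)*8-.5).round().astype(int))
    ax=lambda t:np.array(W(gx+(t+121)*np.cos(d),gy,z-(t+121)*np.sin(d)))
    u=ax(1)-ax(0)
    for t0,t1,r in((-88,0,12.2),(9,22,6),(-100,-88,16)):
        for sg in(1,-1):
            q=[]
            for t in(t0,t1):
                P=ax(t);n=np.cross(u,e-P);n/=np.linalg.norm(n);q.append(pts(P+sg*r*n))
            cv2.line(im,*q,(0,0,255) ,1,cv2.LINE_AA)
    # rail outline
    R4=[W(x,y,45.5) for x,y in((-100,-7),(-15,-7),(-15,7),(-100,7))]
    cv2.polylines(im,[np.array([pts(p) for p in R4])],True,(0,160,0),1,cv2.LINE_AA)
    outs.append(im)
cv2.imwrite('pics/ov.png',cv2.resize(np.vstack(outs),None,fx=.66,fy=.66,interpolation=cv2.INTER_AREA))
E
```

```text
(no output)
```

View pics/ov.png

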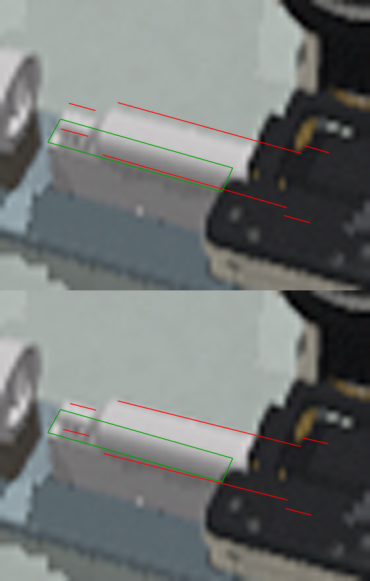

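{"api": "step_arm", "payload": {
  "moves": [0,0,-0.03,0,-0.1,0,1,0,0,0,0,-0.1,0,1,0,0,0,0,0,0,1]
}}

```text
time: 12.58
tool_pos: [478.3, 154.6, 44.7]
tcp_rot: [3.141, 0.016, 3.059]
contact_force: [-0.6, 1.0, -4.0]
grip_width: 31.1
```

```bash
python3 -c "
from h import *
st()"
```

```text
t12.58 grip gx -125.87 gy -0.00 z 44.71 pinorig -3.87  Fg [-0.66  0.99 -4.  ] Mg [0.056 0.171 0.013] tilt(tool rx,ry,rz deg) [-0.02 -0.92  0.03] w 31.1
```

{"api": "step_arm", "payload": {
  "moves": [-0.2,0,0,0,0,0,1,-0.2,0,0,0,0,0,1,-0.15,0,0,0,0,0,1,0,0,0,0,0,0,1]
}}

```text
time: 12.92
tool_pos: [490.2, 153.7, 44.8]
tcp_rot: [3.141, 0.016, 3.059]
contact_force: [0.5, -0.5, -4.5]
grip_width: 31.6
```

```bash
python3 -c "
from h import *
st()"
```

```text
t12.92 grip gx -113.89 gy 0.04 z 44.80 pinorig 8.11  Fg [ 0.54 -0.49 -4.48] Mg [-0.012  0.182 -0.003] tilt(tool rx,ry,rz deg) [-0.02 -0.93  0.01] w 31.6
```

Free of contact with the cone inside ring 1. Probe the rail for height.

{"api": "step_arm", "payload": {
  "moves": [0,0,0.02,0,0,0,1,0,0,0,0,0,0,1]
}}

```text
time: 13.08
tool_pos: [490.7, 153.6, 44.2]
tcp_rot: [3.141, 0.016, 3.059]
contact_force: [0.1, 0.4, -3.2]
grip_width: 31.3
```

{"api": "step_arm", "payload": {
  "moves": [0,0,0.02,0,0,0,1,0,0,0,0,0,0,1]
}}

```text
time: 13.25
tool_pos: [490.6, 153.6, 43.9]
tcp_rot: [3.141, 0.016, 3.059]
contact_force: [-0.3, -0.4, -1.8]
grip_width: 31.0
```

{"api": "step_arm", "payload": {
  "moves": [0,0,0.02,0,0,0,1,0,0,0,0,0,0,1]
}}

```text
time: 13.42
tool_pos: [490.6, 153.6, 43.9]
tcp_rot: [3.141, 0.017, 3.059]
contact_force: [0.0, -0.1, -1.5]
grip_width: 31.4
```

```bash
python3 -c "
from h import *
st()"
```

```text
t13.42 grip gx -113.46 gy -0.04 z 43.93 pinorig 8.54  Fg [ 0.05 -0.1  -1.48] Mg [ 0.025  0.163 -0.031] tilt(tool rx,ry,rz deg) [-0.02 -0.95  0.03] w 31.4
```

{"api": "step_arm", "payload": {
  "moves": [0,0,-0.03,0,0,0,1,-0.2,0,0,0,0,0,1,-0.2,0,0,0,0,0,1,-0.1,0,0,0,0,0,1,0,0,0,0,0,0,1]
}}

```text
time: 13.83
tool_pos: [501.5, 152.7, 44.4]
tcp_rot: [3.141, 0.016, 3.059]
contact_force: [-1.1, -0.1, -4.4]
grip_width: 31.2
```

```bash
python3 -c "
from h import *
st()
_,a=snap('side','s11.png')
cv2.imwrite('pics/s11a.png',cv2.resize(a[220:290,180:290],None,fx=7,fy=7,interpolation=cv2.INTER_CUBIC))"
```

```text
t13.83 grip gx -102.57 gy -0.00 z 44.38 pinorig 19.43  Fg [-1.08 -0.23 -4.37] Mg [0.015 0.247 0.04 ] tilt(tool rx,ry,rz deg) [-0.02 -0.94  0.02] w 31.2
```

View pics/s11a.png

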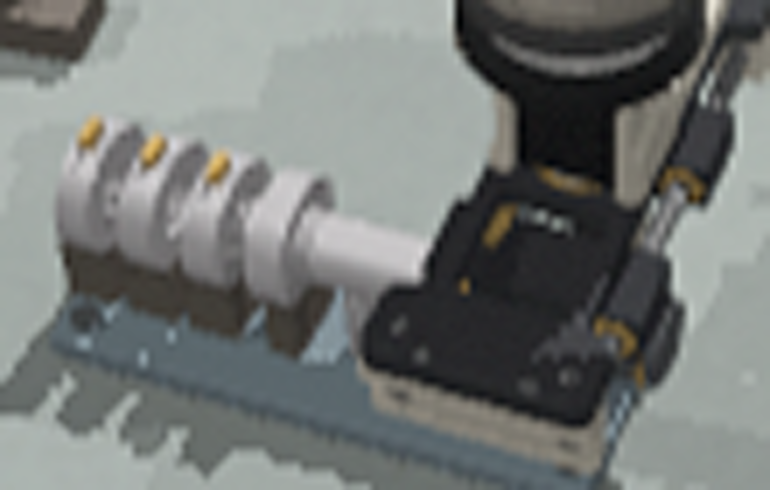

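{"api": "step_arm", "payload": {
  "moves": [-0.07,0,-0.01,0,0,0,1,0,0,0,0,0,0,1]
}}

```text
time: 14.05
tool_pos: [502.6, 152.5, 44.3]
tcp_rot: [3.141, 0.016, 3.059]
contact_force: [-0.0, 0.9, -5.2]
grip_width: 31.5
```

```bash
python3 -c "
from h import *
st()"
```

```text
t14.05 grip gx -101.39 gy -0.10 z 44.30 pinorig 20.61  Fg [-0.11  0.9  -5.15] Mg [-0.036  0.216 -0.026] tilt(tool rx,ry,rz deg) [-0.01 -0.89  0.03] w 31.5
```

{"api": "step_arm", "payload": {
  "moves": [-0.05,0,0,0,0,0,1,0,0,0,0,0,0,1]
}}

```text
time: 14.22
tool_pos: [503.5, 152.4, 44.2]
tcp_rot: [3.142, 0.015, 3.059]
contact_force: [-0.0, -0.3, -4.8]
grip_width: 31.2
```

```bash
python3 -c "
from h import *
st()"
```

```text
t14.22 grip gx -100.49 gy -0.14 z 44.18 pinorig 21.51  Fg [-0.   -0.28 -4.77] Mg [ 0.01   0.214 -0.001] tilt(tool rx,ry,rz deg) [-0.   -0.87  0.03] w 31.2
```

{"api": "step_arm", "payload": {
  "moves": [0,0,0,0,0.07,0,1,0,0,0,0,0,0,1]
}}

```text
time: 14.38
tool_pos: [503.5, 152.4, 44.3]
tcp_rot: [3.142, 0.01, 3.059]
contact_force: [-0.0, 0.1, -3.5]
grip_width: 31.6
```

```bash
python3 -c "
from h import *
st()"
```

```text
t14.38 grip gx -100.58 gy -0.12 z 44.26 pinorig 21.42  Fg [-0.05  0.07 -3.51] Mg [0.041 0.096 0.043] tilt(tool rx,ry,rz deg) [-0.   -0.56  0.03] w 31.6
```

{"api": "step_arm", "payload": {
  "moves": [-0.05,0.01,-0.01,0,0,0,1,0,0,0,0,0,0,1]
}}

```text
time: 14.55
tool_pos: [504.5, 152.5, 44.5]
tcp_rot: [3.142, 0.01, 3.059]
contact_force: [0.1, -0.2, -3.6]
grip_width: 31.2
```

```bash
python3 -c "
from h import *
st()"
```

```text
t14.55 grip gx -99.53 gy 0.07 z 44.48 pinorig 22.47  Fg [ 0.07 -0.15 -3.62] Mg [0.001 0.215 0.012] tilt(tool rx,ry,rz deg) [-0.   -0.55  0.03] w 31.2
```

{"api": "step_arm", "payload": {
  "moves": [-0.05,0,0,0,0,0,1,0,0,0,0,0,0,1]
}}

```text
time: 14.72
tool_pos: [505.6, 152.5, 44.5]
tcp_rot: [3.142, 0.01, 3.059]
contact_force: [0.4, -0.2, -3.1]
grip_width: 30.8
```

```bash
python3 -c "
from h import *
st()"
```

```text
t14.72 grip gx -98.41 gy 0.13 z 44.53 pinorig 23.59  Fg [ 0.39 -0.13 -3.08] Mg [ 0.087  0.217 -0.026] tilt(tool rx,ry,rz deg) [-0.   -0.56  0.02] w 30.8
```

{"api": "step_arm", "payload": {
  "moves": [-0.05,0,0,0,0,0,1,0,0,0,0,0,0,1]
}}

```text
time: 14.88
tool_pos: [506.5, 152.4, 44.5]
tcp_rot: [-3.142, 0.009, 3.059]
contact_force: [-0.2, -1.2, -2.8]
grip_width: 31.1
```

```bash
python3 -c "
from h import *
st()"
```

```text
t14.88 grip gx -97.53 gy 0.09 z 44.47 pinorig 24.47  Fg [-0.14 -1.25 -2.85] Mg [ 0.018  0.176 -0.05 ] tilt(tool rx,ry,rz deg) [ 0.   -0.53  0.02] w 31.1
```

{"api": "step_arm", "payload": {
  "moves": [-0.05,0,0,0,0,0,1,0,0,0,0,0,0,1]
}}

```text
time: 15.05
tool_pos: [507.3, 152.3, 44.4]
tcp_rot: [-3.141, 0.009, 3.059]
contact_force: [0.7, -0.0, -3.8]
grip_width: 31.2
```

```bash
python3 -c "
from h import *
st()"
```

```text
t15.05 grip gx -96.77 gy 0.05 z 44.39 pinorig 25.23  Fg [ 0.68  0.03 -3.77] Mg [ 0.013  0.163 -0.007] tilt(tool rx,ry,rz deg) [ 0.01 -0.49  0.02] w 31.2
```

{"api": "step_arm", "payload": {
  "moves": [-0.05,0,0,0,0,0,1,0,0,0,0,0,0,1]
}}

```text
time: 15.22
tool_pos: [508.6, 152.2, 44.5]
tcp_rot: [-3.141, 0.009, 3.059]
contact_force: [0.2, -0.5, -2.9]
grip_width: 31.4
```

```bash
python3 -c "
from h import *
st()
_,a=snap('side','s12.png')
cv2.imwrite('pics/s12a.png',cv2.resize(a[220:290,180:290],None,fx=7,fy=7,interpolation=cv2.INTER_CUBIC))"
```

```text
t15.22 grip gx -95.44 gy 0.04 z 44.51 pinorig 26.56  Fg [ 0.2  -0.46 -2.94] Mg [-0.001  0.05  -0.037] tilt(tool rx,ry,rz deg) [ 0.01 -0.52  0.02] w 31.4
```

View pics/s12a.png

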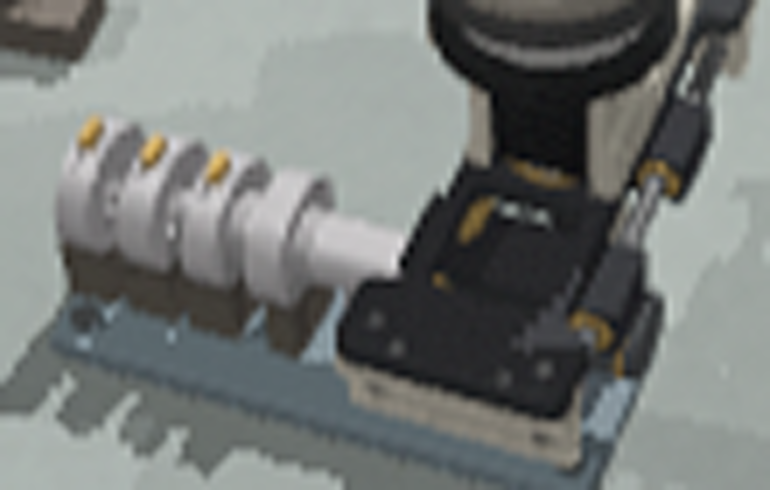

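{"api": "step_arm", "payload": {
  "moves": [-0.06,0,0,0,-0.04,0,1,-0.06,0,0,0,0,0,1,0,0,0,0,0,0,1]
}}

```text
time: 15.52
tool_pos: [511.2, 152.0, 44.6]
tcp_rot: [-3.142, 0.012, 3.059]
contact_force: [0.7, 0.4, -3.9]
grip_width: 30.8
```

```bash
python3 -c "
from h import *
st()"
```

```text
t15.52 grip gx -92.79 gy 0.05 z 44.55 pinorig 29.21  Fg [ 0.7   0.5  -3.87] Mg [ 0.009  0.177 -0.013] tilt(tool rx,ry,rz deg) [ 0.   -0.7   0.02] w 30.8
```

{"api": "step_arm", "payload": {
  "moves": [-0.08,0,0,0,0,0,1,-0.08,0,0,0,0,0,1,0,0,0,0,0,0,1]
}}

```text
time: 15.77
tool_pos: [514.8, 151.7, 44.6]
tcp_rot: [-3.142, 0.012, 3.059]
contact_force: [-0.3, 0.1, -3.2]
grip_width: 31.2
```

```bash
python3 -c "
from h import *
st()"
```

```text
t15.77 grip gx -89.25 gy 0.07 z 44.59 pinorig 32.75  Fg [-0.33  0.03 -3.21] Mg [ 0.04   0.151 -0.012] tilt(tool rx,ry,rz deg) [ 0.   -0.71  0.02] w 31.2
```

{"api": "step_arm", "payload": {
  "moves": [-0.08,0,0,0,0,0,1,-0.08,0,0,0,0,0,1,0,0,0,0,0,0,1]
}}

```text
time: 16.02
tool_pos: [518.3, 151.4, 44.6]
tcp_rot: [-3.141, 0.012, 3.059]
contact_force: [-0.1, 0.3, -3.7]
grip_width: 31.2
```

```bash
python3 -c "
from h import *
st()"
```

```text
t16.02 grip gx -85.65 gy 0.04 z 44.58 pinorig 36.35  Fg [-0.09  0.29 -3.7 ] Mg [-0.001  0.133 -0.036] tilt(tool rx,ry,rz deg) [ 0.01 -0.7   0.02] w 31.2
```

{"api": "step_arm", "payload": {
  "moves": [-0.08,0,0,0,0,0,1,-0.08,0,0,0,0,0,1,0,0,0,0,0,0,1]
}}

```text
time: 16.27
tool_pos: [521.9, 151.0, 44.6]
tcp_rot: [-3.141, 0.012, 3.059]
contact_force: [0.4, -0.6, -3.7]
grip_width: 31.2
```

```bash
python3 -c "
from h import *
st()"
```

```text
t16.27 grip gx -82.09 gy 0.02 z 44.58 pinorig 39.91  Fg [ 0.41 -0.56 -3.74] Mg [0.042 0.191 0.002] tilt(tool rx,ry,rz deg) [ 0.01 -0.7   0.03] w 31.2
```

{"api": "step_arm", "payload": {
  "moves": [-0.06,0,0,0,0,0,1,0,0,0,0,0,0,1]
}}

```text
time: 16.43
tool_pos: [523.3, 150.9, 44.6]
tcp_rot: [-3.142, 0.012, 3.059]
contact_force: [0.4, -1.1, -3.9]
grip_width: 31.1
```

```bash
python3 -c "
from h import *
st()"
```

```text
t16.43 grip gx -80.71 gy 0.03 z 44.57 pinorig 41.29  Fg [ 0.5  -1.04 -3.91] Mg [ 0.007  0.107 -0.028] tilt(tool rx,ry,rz deg) [ 0.01 -0.7   0.02] w 31.1
```

{"api": "step_arm", "payload": {
  "moves": [-0.05,0,0,0,0,0,1,0,0,0,0,0,0,1]
}}

```text
time: 16.6
tool_pos: [524.3, 150.8, 44.5]
tcp_rot: [-3.141, 0.012, 3.059]
contact_force: [0.8, 0.3, -3.5]
grip_width: 31.1
```

{"api": "step_arm", "payload": {
  "moves": [-0.05,0,0,0,0,0,1,0,0,0,0,0,0,1]
}}

```text
time: 16.77
tool_pos: [525.4, 150.7, 44.5]
tcp_rot: [-3.141, 0.012, 3.059]
contact_force: [0.5, 0.3, -3.1]
grip_width: 31.5
```

{"api": "step_arm", "payload": {
  "moves": [-0.04,0,0,0,0,0,1,0,0,0,0,0,0,1]
}}

```text
time: 16.93
tool_pos: [526.2, 150.7, 44.6]
tcp_rot: [-3.141, 0.012, 3.059]
contact_force: [0.9, 0.3, -3.3]
grip_width: 31.3
```

```bash
python3 -c "
from h import *
st()"
```

```text
t16.93 grip gx -77.74 gy 0.00 z 44.56 pinorig 44.26  Fg [ 0.83  0.39 -3.28] Mg [-0.019  0.13  -0.008] tilt(tool rx,ry,rz deg) [ 0.01 -0.68  0.02] w 31.3
```

{"api": "step_arm", "payload": {
  "moves": [-0.04,0,0,0,0,0,1,0,0,0,0,0,0,1]
}}

```text
time: 17.1
tool_pos: [527.1, 150.6, 44.6]
tcp_rot: [-3.141, 0.012, 3.059]
contact_force: [0.0, 0.1, -3.3]
grip_width: 31.0
```

{"api": "step_arm", "payload": {
  "moves": [-0.04,0,0,0,0,0,1,0,0,0,0,0,0,1]
}}

```text
time: 17.27
tool_pos: [527.9, 150.6, 44.6]
tcp_rot: [-3.141, 0.012, 3.059]
contact_force: [1.0, -0.3, -4.3]
grip_width: 31.5
```

```bash
python3 -c "
from h import *
st()"
```

```text
t17.27 grip gx -76.05 gy 0.03 z 44.55 pinorig 45.95  Fg [ 1.04 -0.19 -4.25] Mg [ 0.036  0.156 -0.044] tilt(tool rx,ry,rz deg) [ 0.01 -0.68  0.02] w 31.5
```

{"api": "step_arm", "payload": {
  "moves": [-0.04,0,0,0,0,0,1,0,0,0,0,0,0,1]
}}

```text
time: 17.43
tool_pos: [528.7, 150.5, 44.6]
tcp_rot: [-3.141, 0.012, 3.059]
contact_force: [-0.6, -0.5, -3.8]
grip_width: 31.1
```

{"api": "step_arm", "payload": {
  "moves": [-0.03,0,0,0,0,0,1,0,0,0,0,0,0,1]
}}

```text
time: 17.6
tool_pos: [528.9, 150.4, 44.4]
tcp_rot: [-3.141, 0.011, 3.059]
contact_force: [0.4, 0.0, -4.4]
grip_width: 31.3
```

```bash
python3 -c "
from h import *
st()
_,a=snap('side','s13.png')
cv2.imwrite('pics/s13a.png',cv2.resize(a[220:290,180:290],None,fx=7,fy=7,interpolation=cv2.INTER_CUBIC))"
```

```text
t17.60 grip gx -75.07 gy -0.04 z 44.40 pinorig 46.93  Fg [ 0.41  0.07 -4.36] Mg [ 0.004  0.199 -0.042] tilt(tool rx,ry,rz deg) [ 0.02 -0.6   0.02] w 31.3
```

View pics/s13a.png

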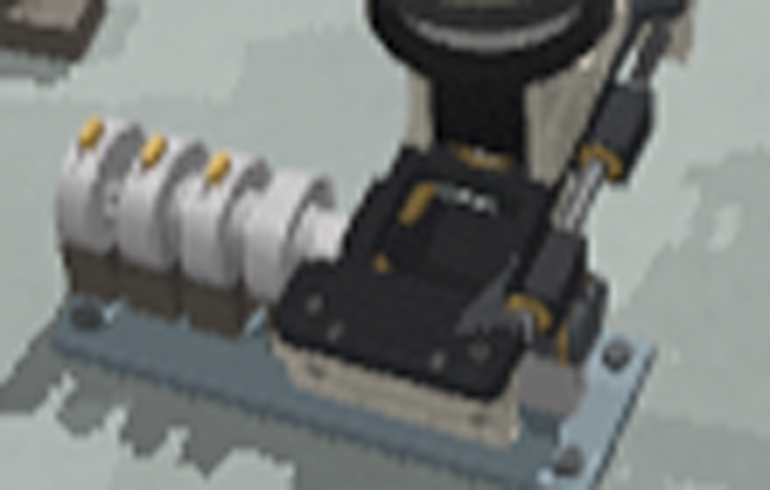

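{"api": "step_arm", "payload": {
  "moves": [-0.04,0,0,0,0,0,1,0,0,0,0,0,0,1]
}}

```text
time: 17.82
tool_pos: [529.0, 150.3, 44.2]
tcp_rot: [-3.141, 0.009, 3.059]
contact_force: [-0.4, -1.3, -4.0]
grip_width: 31.3
```

```bash
python3 -c "
from h import *
st()"
```

```text
t17.82 grip gx -74.95 gy -0.10 z 44.23 pinorig 47.05  Fg [-0.25 -1.29 -4.04] Mg [-0.045  0.223 -0.012] tilt(tool rx,ry,rz deg) [ 0.04 -0.52  0.02] w 31.3
```

{"api": "step_arm", "payload": {
  "moves": [-0.05,0,0,0,0,0,1]
}}

```text
time: 17.9
tool_pos: [529.3, 150.3, 44.1]
tcp_rot: [-3.141, 0.007, 3.059]
contact_force: [-5.5, 0.5, -1.7]
grip_width: 31.4
```

```bash
python3 -c "
from h import *
st()"
```

```text
t17.90 grip gx -74.65 gy -0.15 z 44.10 pinorig 47.35  Fg [-5.51  0.   -1.66] Mg [ 0.011  0.846 -0.046] tilt(tool rx,ry,rz deg) [ 0.05 -0.43  0.02] w 31.4
```

{"api": "step_arm", "payload": {
  "moves": [-0.06,0,-0.02,0,-0.03,0,1]
}}

```text
time: 17.98
tool_pos: [529.4, 150.2, 44.2]
tcp_rot: [-3.14, 0.007, 3.059]
contact_force: [-5.7, 0.2, -3.1]
grip_width: 31.3
```

```bash
python3 -c "
from h import *
st()"
```

```text
t17.98 grip gx -74.55 gy -0.23 z 44.16 pinorig 47.45  Fg [-5.67 -0.29 -3.06] Mg [0.019 1.025 0.054] tilt(tool rx,ry,rz deg) [ 0.07 -0.4   0.01] w 31.3
```

{"api": "step_arm", "payload": {
  "moves": [-0.06,0,-0.02,0,-0.03,0,1]
}}

```text
time: 18.07
tool_pos: [529.3, 150.1, 44.2]
tcp_rot: [-3.14, 0.006, 3.06]
contact_force: [-6.2, 1.4, -2.7]
grip_width: 31.1
```

```bash
python3 -c "
from h import *
st()"
```

```text
t18.07 grip gx -74.58 gy -0.30 z 44.18 pinorig 47.42  Fg [-6.33  0.87 -2.66] Mg [0.06  0.873 0.003] tilt(tool rx,ry,rz deg) [ 0.1  -0.36  0.  ] w 31.1
```

{"api": "step_arm", "payload": {
  "moves": [-0.08,0.01,-0.02,0,-0.05,0,1]
}}

```text
time: 18.15
tool_pos: [529.5, 150.2, 44.2]
tcp_rot: [-3.139, 0.006, 3.06]
contact_force: [-5.5, 1.0, -2.6]
grip_width: 31.0
```

```bash
python3 -c "
from h import *
st()"
```

```text
t18.15 grip gx -74.44 gy -0.25 z 44.16 pinorig 47.56  Fg [-5.59  0.54 -2.65] Mg [-0.036  1.075 -0.013] tilt(tool rx,ry,rz deg) [ 0.13 -0.37  0.  ] w 31.0
```

{"api": "step_arm", "payload": {
  "moves": [-0.09,0.01,-0.02,0,-0.05,0,1]
}}

```text
time: 18.23
tool_pos: [529.7, 150.2, 44.1]
tcp_rot: [-3.139, 0.006, 3.06]
contact_force: [-5.8, -0.3, -1.5]
grip_width: 31.2
```

```bash
python3 -c "
from h import *
st()"
```

```text
t18.23 grip gx -74.22 gy -0.21 z 44.07 pinorig 47.78  Fg [-5.78 -0.74 -1.51] Mg [-0.025  1.087 -0.053] tilt(tool rx,ry,rz deg) [ 0.16 -0.37 -0.  ] w 31.2
```

{"api": "step_arm", "payload": {
  "moves": [-0.11,0.01,-0.03,-0.02,-0.05,0,1,-0.11,0.01,-0.03,-0.02,-0.05,0,1]
}}

```text
time: 18.4
tool_pos: [530.8, 150.2, 44.2]
tcp_rot: [-3.14, 0.006, 3.06]
contact_force: [-6.1, -0.5, -2.0]
grip_width: 31.5
```

```bash
python3 -c "
from h import *
st()
_,a=snap('side','s14.png')
cv2.imwrite('pics/s14a.png',cv2.resize(a[220:290,180:290],None,fx=7,fy=7,interpolation=cv2.INTER_CUBIC))"
```

```text
t18.40 grip gx -73.16 gy -0.14 z 44.24 pinorig 48.84  Fg [-6.06 -1.01 -1.97] Mg [-0.062  1.087 -0.05 ] tilt(tool rx,ry,rz deg) [ 0.09 -0.34 -0.02] w 31.5
```

View pics/s14a.png

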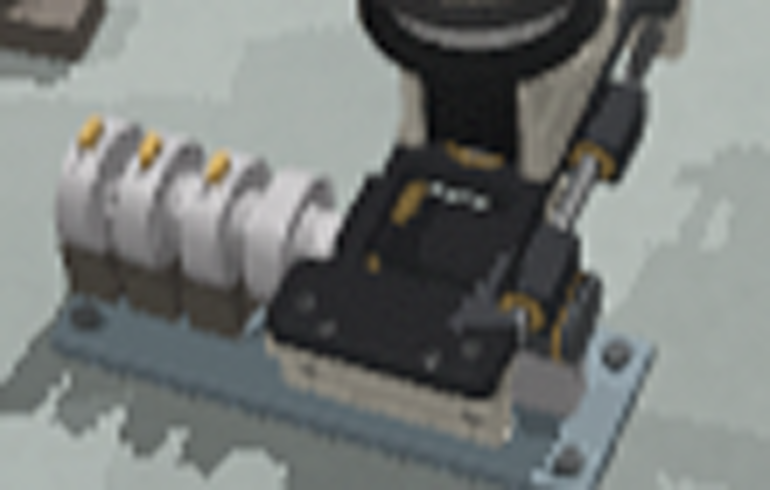

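{"api": "step_arm", "payload": {
  "moves": [-0.11,0.01,-0.02,-0.01,-0.05,0,1,-0.1,0.01,-0.02,0,-0.05,0,1]
}}

```text
time: 18.62
tool_pos: [531.8, 150.1, 44.1]
tcp_rot: [-3.14, 0.006, 3.06]
contact_force: [-5.8, 0.2, -2.7]
grip_width: 31.3
```

```bash
cat >> h.py <<'E'
def marks(f,n='side'):
    im=cv2.imread('pics/'+f).astype(float);y=im[...,2]-im[...,0]
    c=y[225:265,183:220];m=(c>45).astype(np.uint8)
    k,l,s,ce=cv2.connectedComponentsWithStats(m)
    w=np.clip(c-30,0,None);out=[]
    for cx,cy in sorted(ce[1:][s[1:,4]>=2].tolist()):
        Y,X=np.mgrid[0:c.shape[0],0:c.shape[1]];q=w*(np.hypot(X-cx,Y-cy)<4)
        P=ray((183+(q*X).sum()/q.sum(),225+(q*Y).sum()/q.sum()),86,n)-G0
        out.append(round(float(np.cos(GY)*P[0]+np.sin(GY)*P[1]),2))
    print(f,out)
E
python3 -c "
from h import *
st()
snap('side','s15.png')
for k in (0,9,11,12,13,14,15): marks('s%d.png'%k) if k else marks('side0.png')
"
```

```text
t18.62 grip gx -72.10 gy -0.15 z 44.06 pinorig 49.90  Fg [-5.8  -0.31 -2.71] Mg [-0.064  1.004 -0.041] tilt(tool rx,ry,rz deg) [ 0.12 -0.33 -0.02] w 31.3
side0.png [79.69, 55.85, 31.65]
s9.png [79.65, 55.83, 31.65]
s11.png [79.69, 55.82, 31.64]
s12.png [79.68, 55.8, 31.65]
s13.png [79.69, 55.8, 31.64]
s14.png [79.69, 57.26, 31.64]
s15.png [79.68, 58.1, 31.62]
```

{"api": "step_arm", "payload": {
  "moves": [-0.11,0.01,-0.02,-0.01,-0.05,0,1,-0.06,0.01,-0.02,0,-0.02,0,1,0,0,0,0,0,0,1]
}}

```text
time: 18.92
tool_pos: [532.3, 150.0, 43.9]
tcp_rot: [-3.139, 0.004, 3.06]
contact_force: [-1.4, -0.2, -2.3]
grip_width: 31.3
```

```bash
python3 -c "
from h import *
st()
snap('side','s16.png');marks('s16.png')
"
```

```text
t18.92 grip gx -71.67 gy -0.16 z 43.92 pinorig 50.33  Fg [-1.34 -0.34 -2.26] Mg [-0.01   0.263 -0.031] tilt(tool rx,ry,rz deg) [ 0.16 -0.22 -0.02] w 31.3
s16.png [79.69, 58.96, 31.62]
```

{"api": "step_arm", "payload": {
  "moves": [0,0,0,0,0,0,0.25,0,0,0,0,0,0,0,0,0,0,0,0,0,-0.35,0,0,0,0,0,0,-0.35,0,0,0,0,0,0,-0.35,0,0,0,0,0,0,-0.35]
}}

```text
time: 19.47
tool_pos: [538.1, 150.4, 47.2]
tcp_rot: [-3.141, 0.018, 3.06]
contact_force: [-0.2, 0.4, -0.6]
grip_width: 60.4
```

```bash
python3 -c "
from h import *
st()
snap('side','s17.png');marks('s17.png');snap('wrist','w17.png')
"
```

```text
t19.47 grip gx -65.85 gy 0.75 z 47.20 pinorig 56.15  Fg [-0.18  0.34 -0.65] Mg [0.02  0.017 0.038] tilt(tool rx,ry,rz deg) [ 0.01 -1.01 -0.02] w 60.4
s17.png [79.69, 58.96, 31.61]
```

View pics/w17.png

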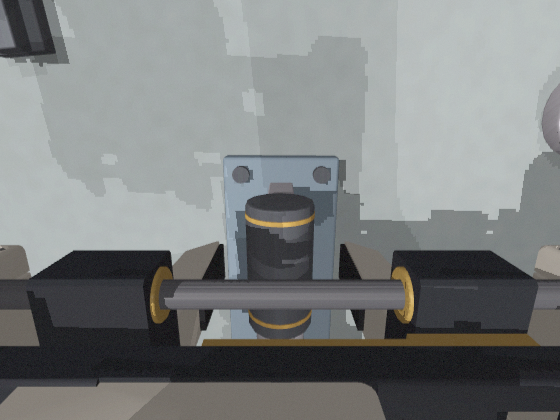

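{"api": "step_arm", "payload": {
  "moves": [0,0,-0.3,0,0,0,-0.35,0,0,-0.5,0,0,0,-0.35,0,0,-0.7,0,0,0,-0.35,0,0,-0.8,0,0,0,-0.35,0.2,0,-0.8,0,0.05,0,-0.35,0.4,0,-0.8,0,0.05,0,-0.35,0.5,0,-0.8,0,0,0,-0.35,0,0,0,0,0,0,-0.35]
}}

```text
time: 20.23
tool_pos: [513.9, 152.3, 149.3]
tcp_rot: [3.142, 0.011, 3.06]
contact_force: [0.3, 0.1, 0.4]
grip_width: 61.8
```

```bash
python3 -c "
from h import *
st()
_,a=snap('side','s18.png');marks('s18.png');
import pickle
o,b=snap('wrist','w18.png');pickle.dump(o,open('w18.pkl','wb'))
"
```

```text
t20.23 grip gx -90.12 gy 0.64 z 149.33 pinorig 31.88  Fg [0.27 0.12 0.37] Mg [0.068 0.027 0.003] tilt(tool rx,ry,rz deg) [-0.   -0.61 -0.01] w 61.8
s18.png [79.7, 58.97, 31.64]
```

View pics/w18.png

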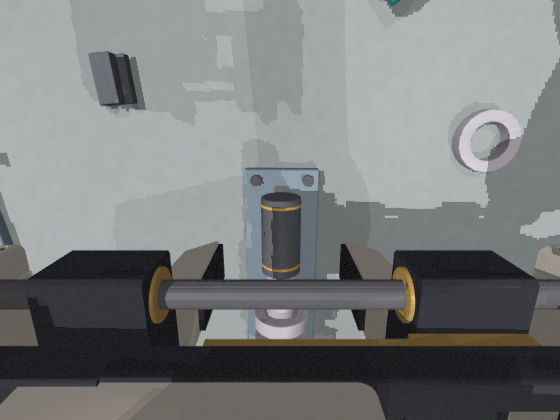

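View pics/s18.png

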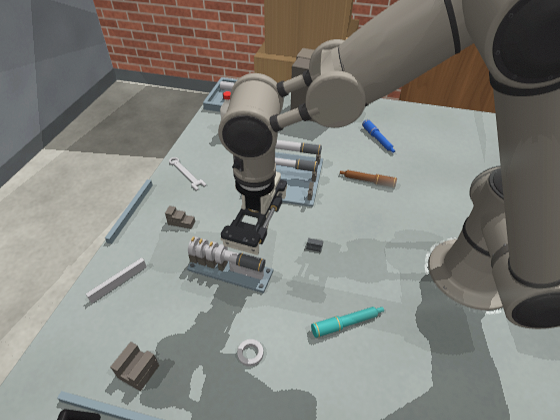

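```bash
python3 -c "
from h import *
import pickle
o=pickle.load(open('w18.pkl','rb'))
c,s=np.cos(GY),np.sin(GY)
b=cv2.imread('pics/w18.png');cv2.imwrite('pics/w18a.png',cv2.resize(b[180:350,235:330],None,fx=3.5,fy=3.5,interpolation=cv2.INTER_CUBIC))
for nm,p,z in(('hfront',(280.5,278),78),('rear rim top',(281,206),78),('base near mid',(282,168.5),12),('ring1 mouth L/R',(255,320),62),('r',(305.5,320),62)):
    d=ray(p,z,'wrist',o)-G0;print(nm,round(c*d[0]+s*d[1],1),round(-s*d[0]+c*d[1],1))
"
```

```text
hfront -40.0 -0.3
rear rim top -99.0 0.0
base near mid -115.8 0.8
ring1 mouth L/R 10.0 -22.8
r 10.0 21.6
```

View pics/w18a.png

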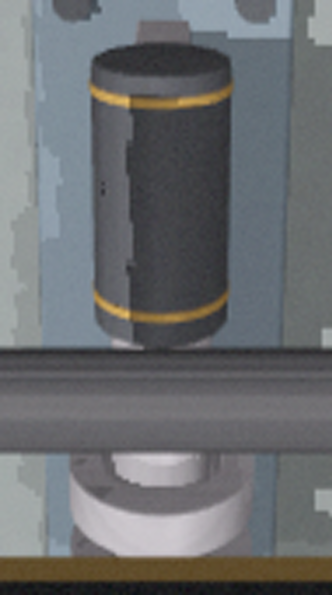

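{"api": "step_arm", "payload": {
  "moves": [-0.8,0,0,0,0.03,0,-1,-0.8,0,0,0,0.03,0,-1,-0.8,0,0,0,0.03,0,-1,-0.8,0,0,0,0.03,0,-1,-0.8,0,0,0,0.03,0,-1,-0.8,0,0,0,0,0,-1,0,0,0,0,0,0,-1]
}}

```text
time: 20.92
tool_pos: [612.4, 142.8, 139.3]
tcp_rot: [-3.139, -0.012, 3.06]
contact_force: [-1.0, -1.5, -0.3]
grip_width: 91.8
```

```bash
python3 -c "
from h import *
st()
import pickle
o,b=snap('wrist','w19.png');pickle.dump(o,open('w19.pkl','wb'))
cv2.imwrite('pics/w19a.png',cv2.resize(b[50:250,230:340],None,fx=5,fy=3,interpolation=cv2.INTER_CUBIC))
"
```

```text
t20.92 grip gx 8.81 gy -0.79 z 139.30 pinorig 130.81  Fg [-0.83 -1.55 -0.35] Mg [0.024 0.018 0.025] tilt(tool rx,ry,rz deg) [ 0.17  0.68 -0.01] w 91.8
```

View pics/w19a.png

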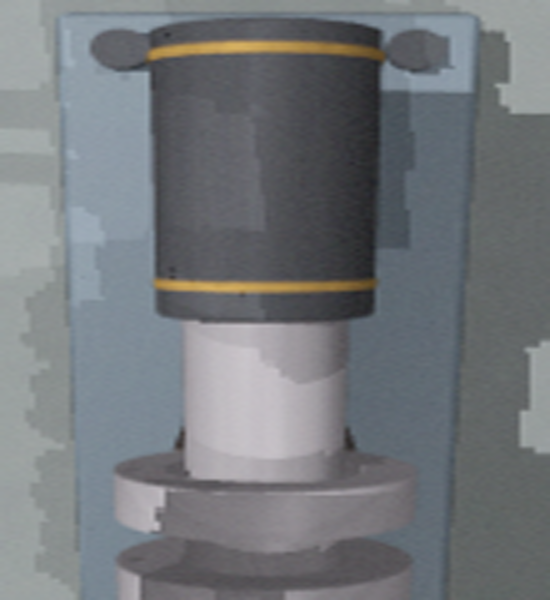

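```bash
python3 -c "
from h import *
import pickle
o=pickle.load(open('w19.pkl','rb'))
c,s=np.cos(GY),np.sin(GY)
for nm,p,z in(('hfront top',(265,320),78),('hfront sides',(265,306),62),('hrear top',(265,22),78),('ring1 top',(265,488),85),('ring1 side L',(115,472),62),('ring1 side R',(417,472),62),('base near',(265,15),12),('pin ax rear',(268,35),62),('shank',(267,450),62)):
    d=ray((230+(p[0]+.5)/5-.5,50+(p[1]+.5)/3-.5),z,'wrist',o)-G0;print(nm,round(c*d[0]+s*d[1],1),round(-s*d[0]+c*d[1],1))
"
```

```text
hfront top -39.3 -0.4
hfront sides -41.0 -0.4
hrear top -101.4 -0.5
ring1 top -1.7 -0.3
ring1 side L 0.7 -23.1
ring1 side R 0.6 22.8
base near -114.7 -0.5
pin ax rear -101.5 -0.1
shank -5.1 0.0
```

{"api": "step_arm", "payload": {
  "moves": [0,0,-0.8,0,0,0,-1,0,0,-0.8,0,0,0,-1,0,0,0,0,0,0,-1,0,0,0,0,0,0,-1]
}}

```text
time: 21.3
tool_pos: [607.0, 142.9, 166.3]
tcp_rot: [-3.137, -0.025, 3.06]
contact_force: [-0.5, -0.5, -0.4]
grip_width: 91.8
```

```bash
python3 -c "
from h import *
st()
snap('side','s20.png');marks('s20.png')
a=cv2.imread('pics/side0.png');b=cv2.imread('pics/s20.png')
cv2.imwrite('pics/d20.png',cv2.resize(np.hstack([x[130:215,235:330] for x in(a,b)]),None,fx=4,fy=4))
"
```

```text
t21.30 grip gx 3.41 gy -1.15 z 166.30 pinorig 125.41  Fg [-0.48 -0.54 -0.45] Mg [ 0.062  0.06  -0.005] tilt(tool rx,ry,rz deg) [ 0.29  1.44 -0.  ] w 91.8
s20.png [79.75, 58.25, 31.27]
```

View pics/d20.png

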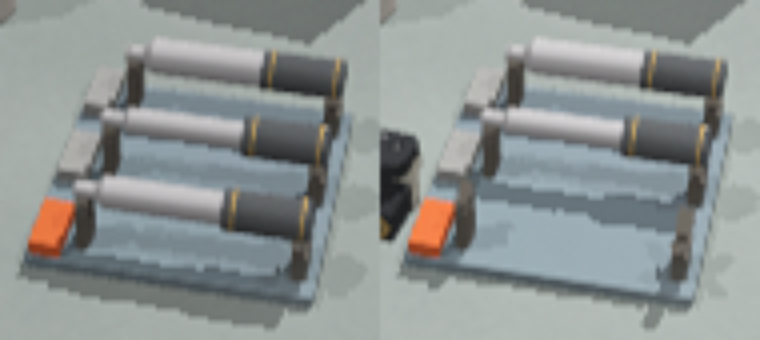

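```bash
python3 -c "
from h import *
b=cv2.imread('pics/s20.png');cv2.imwrite('pics/s20a.png',cv2.resize(b[200:290,170:290],None,fx=6,fy=6,interpolation=cv2.INTER_CUBIC))"
```

```text
(no output)
```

View pics/s20a.png

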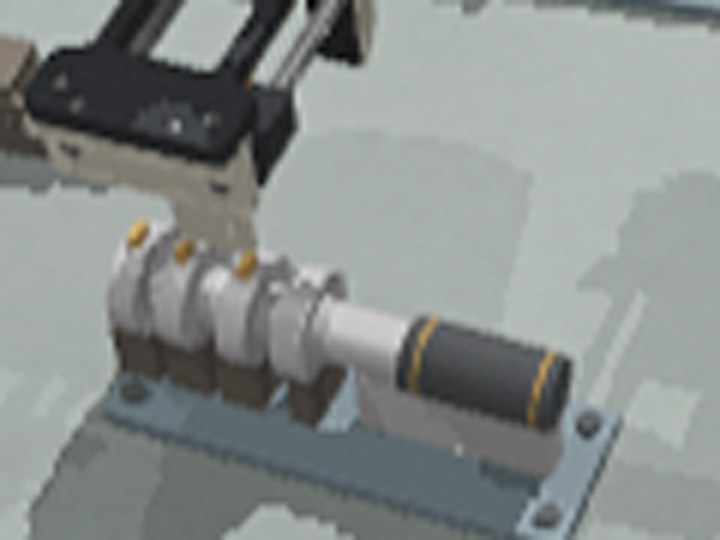

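The gripper's shadow and the beige finger behind the marks skew that last reading. The rings themselves look unchanged and the tool is clear, so I'm handing the job in.

```bash
python3 -c "
from plant import *
print(close_job())"
```

```text
the job is handed in; nothing more can be done
None
```

I lifted the pin out of the orange berth and fed it through rings 1 and 2. Ring 3 stopped it, so it is the 24.4 mm pin. I pushed on at about 6 N until ring 3 had slipped, let go with the handle on the rest rail, and handed the job in at about 21 s of the 64 s. No verdict is reported.

- **Ring slip:** the side camera showed ring 3 slipped 3.1 mm, with rings 2 and 4 within 0.1 mm of their start. This was read after letting go, with the arm lifted clear.
- **Pin position:** the wrist camera put the pin's origin about 1 to 2 mm before ring 3's mouth, within about 0.5 mm sideways and straight along the row. I did not measure its height directly. The rail and ring 2's play should hold it well inside 3 mm.
- **Forces:** the highest push I read was about 6.3 N. The handle touched the end of the rail once on the way in, at about 3 N, so I backed off and raised it.
- **Everything else:** the other two pins look unmoved in before-and-after side pictures. I did not measure the chuck jaw or the spare ring at the end, but the arm never came near either at their height.
- **Reading that disagreed:** the last mark reading gave ring 3 as 2.4 mm and moved ring 2's mark by -0.4 mm. I put this down to the gripper's shadow and a finger behind the marks. A ring cannot slip backwards past its start, and 2.4 mm would still be within limits.

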